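# Sort three instrument blanks by length into a sprung rack

### The arm

A 7-joint arm with a two-finger parallel gripper is mounted at the origin on the work surface. World frame = base frame: x ahead of the robot, y to its left, z up, the work surface at z = 0. Lengths are in mm, angles in rad, forces in N, time in s.
With the tool pointing down it reaches from about 400 to 850 mm from the base axis. Payload 4.5 kg.
Tool frame: the origin (TCP) lies between the finger pads; the fingertips stand 8 mm ahead of it and the grasp point (between the pads) lies 11 mm behind it (manip.tips_ahead is the distance from the TCP to the fingertips, in mm); z points along the fingers, y is the direction in which the jaws open and shut (so a half turn about z gives the same grasp; the last joint's range is limited). The gripper opens to 85 mm and grips with 20 to 120 N. Pads are 22 mm wide; open, the fingers measure 114 mm over their backs; the gripper's body (76 mm by 85 mm) begins 54 mm behind the grasp point. The pads swing forward as they close: fully open they stand 13 mm farther back than shut.
Start: joints at [1.305, 0.689, -0.195, 1.565, 0.157, 0.902, -0.215], TCP at [184.61, -597.137, 239.317] pointing down, gripper open.
Joint ranges: [-3.01, 3.01], [-0.46, 2.08], [-1.47, 1.51], [0.13, 2.56], [-1, 4.14], [0.04, 2.09], [-2.66, 2.66]. Speed limits (rad/s): [2.57, 2.57, 3.14, 3.14, 3.14, 3.14, 3.14].

### API

Orientations are given as a rotation vector (axis times angle).
In Python, from bench import manip gives the robot as it stands.
- The arm moves only by the tool send_rows, never from a script. Its argument "targets" is a list of rows, each an object of numbers: "gripper": the closure, from 0 (fully open) to 1 (shut); "tx", "ty", "tz": the shift along the tool's x, y, z in mm; "roll": the turn about the tool's z in degrees. In form: [{"gripper": .., "tx": .., "ty": .., "tz": .., "roll": ..}, ...]. A call has 1 to 12 rows; each row shifts and turns the pose as measured when the row begins, along the tool's axes as they then stand; what a row does not reach is not made up. A row lasts 1/10 s, in which the tool goes at most 50 mm and 8.59 degrees, less where a joint would pass 70% of its speed; a pose out of reach is approached as far as the arm can. A call with a gripper value outside its range is refused whole. The fingers move at their own pace and stop on an object; "newtons" is the grip in N (left out, the last holds). Time passes only in rows, so rows that do not move let the fingers close. It gives the time, the measured TCP pose, the force and the opening at its end, in the units of the state.
- manip.get_obs(): the state, without advancing time (a new reading comes with each control period).
- manip.read_camera(name): name is "scene" or "side" or "wrist"; returns the picture (400x640x3 uint8, red, green, blue); there is no depth.
- manip.camera_model(name): a dict with "vertical_fov" (degrees; the focal length in pixels is half the picture's height over the tangent of half this angle, whatever the lens; pixels are square), "cx", "cy" (the principal point, pixels), "R" (3x3) and "t" (3): a world point X has camera coordinates R X + t. Camera axes: x right, y down, z forward; pixel columns grow to the right and rows downward; lengths in mm; the calibration is good to about 2 mm. A picture is of the moment at which its call begins: read the wrist's pose just before it. camera_model takes no time and is no camera call; for the wrist camera it gives the pose at the moment of the call.
- manip.hand_in(): hands the job in, once; it reports no verdict.
The state is a dict: "t": time; "joints": joint angles; "joint_velocities": joint speeds; "effort": joint torques, N m; "position": TCP position; "ee_rot": TCP orientation; "wrist_force": force on the tool from outside, world axes, zero at the start; "moment": the same for the moment, N m; "gripper_width": finger opening in mm.
Only numpy, scipy, OpenCV 4.12 (cv2) and the standard library are available. Lean on these libraries where they do the work, as an engineer would, in place of code of your own. Each camera call takes 0.05 s, during which the arm holds its last target. There are 200 camera calls.

### The job

Three red maple joint blanks that differ only in length lie on the bench. Sort them into the rack, each into the row made for its length: tuck one end under the steel bar against the sprung pad, press it back and lower the other end behind the fixed stop, so that the blank lies flat on the row, held by the spring. Leave everything else on the bench where it is.

Things in the scene. Friction and masses are not known exactly. Their poses are not given: they have to be found in the camera images.
- board: Plywood rack board, 235 x 290 x 12 mm, fixed to the bench; origin at the centre of its underside. The three rows stand on it side by side, 95 mm apart, in any order.
- row_short: Fixed row for the 100 mm blank: aluminium strip 54 mm wide, 8 mm thick, blue ends; origin under its lane's middle, x along it, away from the robot. Near end: fixed stop, face at x = -50 mm, 16 mm high above the strip, two 16 mm long ears 42 mm apart. Far end: yellow pad between two cheeks 42 mm apart, 52 mm high, beginning at x = 38 mm. The cheeks carry the bar.
- seat_short (a point): Centre of the 100 mm blank when seated in its row: 16 mm above the strip's top face, 50 mm from the stop's face; axes as the row.
- bar_short (a point): Middle of the short row's steel bar, on its axis: diameter 8 mm, across the row, underside 42 mm above the strip, at x = 44 mm of the row. A level blank cannot pass under the bar and over the stop at once: its far end goes in first, dipped.
- pad_short (a joint): Travel of the short row's sprung pad (34 mm high) towards +x of the row: 0 free (4 N), its face then at x = 40 mm, so the gap is 10 mm shorter than the blank; 0.010 m with the right blank seated (6.5 N); 0.026 m at most (10.5 N).
- row_medium: Fixed row for the 125 mm blank: aluminium strip 54 mm wide, 8 mm thick, blue ends; origin under its lane's middle, x along it, away from the robot. Near end: fixed stop, face at x = -62.5 mm, 16 mm high above the strip, two 16 mm long ears 42 mm apart. Far end: yellow pad between two cheeks 42 mm apart, 52 mm high, beginning at x = 50.5 mm. The cheeks carry the bar.
- seat_medium (a point): Centre of the 125 mm blank when seated in its row: 16 mm above the strip's top face, 62.5 mm from the stop's face; axes as the row.
- bar_medium (a point): Middle of the medium row's steel bar, on its axis: diameter 8 mm, across the row, underside 42 mm above the strip, at x = 56.5 mm of the row. A level blank cannot pass under the bar and over the stop at once: its far end goes in first, dipped.
- pad_medium (a joint): Travel of the medium row's sprung pad (34 mm high) towards +x of the row: 0 free (4 N), its face then at x = 52.5 mm, so the gap is 10 mm shorter than the blank; 0.010 m with the right blank seated (6.5 N); 0.026 m at most (10.5 N).
- row_long: Fixed row for the 150 mm blank: aluminium strip 54 mm wide, 8 mm thick, blue ends; origin under its lane's middle, x along it, away from the robot. Near end: fixed stop, face at x = -75 mm, 16 mm high above the strip, two 16 mm long ears 42 mm apart. Far end: yellow pad between two cheeks 42 mm apart, 52 mm high, beginning at x = 63 mm. The cheeks carry the bar.
- seat_long (a point): Centre of the 150 mm blank when seated in its row: 16 mm above the strip's top face, 75 mm from the stop's face; axes as the row.
- bar_long (a point): Middle of the long row's steel bar, on its axis: diameter 8 mm, across the row, underside 42 mm above the strip, at x = 69 mm of the row. A level blank cannot pass under the bar and over the stop at once: its far end goes in first, dipped.
- pad_long (a joint): Travel of the long row's sprung pad (34 mm high) towards +x of the row: 0 free (4 N), its face then at x = 65 mm, so the gap is 10 mm shorter than the blank; 0.010 m with the right blank seated (6.5 N); 0.026 m at most (10.5 N).
- blank_short: Short blank: red-lacquered octagonal maple bar, 100 mm long, 32 mm across flats, a steel band near each end, both ends alike, about 70 g; origin at its centre, x along its length. It starts lying on the bench.
- blank_medium: Medium blank: red-lacquered octagonal maple bar, 125 mm long, 32 mm across flats, a steel band near each end, both ends alike, about 88 g; origin at its centre, x along its length. It starts lying on the bench.
- blank_long: Long blank: red-lacquered octagonal maple bar, 150 mm long, 32 mm across flats, a steel band near each end, both ends alike, about 105 g; origin at its centre, x along its length. It starts lying on the bench.
- grease_jar: Small jar with a white lid, 48 mm across, 50 mm high. Bystander, to be left alone.
- oil_bottle: Amber bottle with a black cap, 44 mm across, 110 mm high. Bystander, to be left alone.
- wax_block: Yellow beeswax block, 50 x 80 x 30 mm. Bystander, to be left alone.
- screwdriver: Screwdriver lying on the bench. Bystander, to be left alone.
- hammer: Hammer lying on the bench. Bystander, to be left alone.
- brush: Flat brush lying on the bench. Bystander, to be left alone.
- bell_piece: Red turned bell piece standing upright, 70 mm wide foot, 130 mm high. Bystander, to be left alone.
Mind the look-alikes: they are no part of the job. What is shaped like the blank_medium but blue or turquoise is not meant. Leave any yellow look-alike of the blank_long alone.

How it is judged:
By the outcome, as a careful person would: the job done as asked, in the order asked, and still so for the second after the job is handed in, with the robot touching nothing.
It also fails if it takes over 72 s, if anything falls off the work surface, if the arm or the gripper's body presses on something with over 40 N, if the wrist force passes 120 N, or if a joint passes its speed limit or range.

## Working session

There is one attempt and no reset: what is moved stays moved. The work goes in short steps, Python scripts to look and compute and a tool call to move; the robot and the scene stay as the last step left them, time stands still between calls to the robot, and variables do not carry over. Pictures are saved under pics/ and viewed, about 8 in all and at most 12, crops included, and the job is handed in when it is done.

Besides the shell and the picture viewer there is one more tool, called after ">>>" as name([rows], argument=value, ...), one row to a line, values as JSON. send_rows: Moves the arm, as the interface text tells. Its arguments: {"type":"object","properties":{"targets":{"type":"array","items":{"type":"object","properties":{"gripper":{"type":"number"},"tx":{"type":"number"},"ty":{"type":"number"},"tz":{"type":"number"},"roll":{"type":"number"}}}},"newtons":{"type":"number"}},"required":["targets"]}

```bash
mkdir -p pics; ls
python3 - <<'E'
from bench import manip
import cv2,numpy as np
o=manip.get_obs();print(o)
for n in("scene","side","wrist"):
    m=manip.camera_model(n);print(n,m)
    im=manip.read_camera(n);cv2.imwrite(f"pics/{n}0.png",im[:,:,::-1])
E
```

```text
pics
{'t': 0.0, 'joints': array([ 1.30480258,  0.68999947, -0.19448925,  1.56637925,  0.15730897,
        0.90243245, -0.21508558]), 'joint_velocities': array([ 1.40042347e-03, -5.14835510e-04,  7.54950140e-04,  9.55357586e-04,
       -9.24976993e-04,  7.82812279e-04, -8.40590989e-06]), 'effort': array([ 6.94341907e-04, -5.39597940e+01, -1.26681279e+00, -1.58538347e+01,
        8.94878351e-03,  9.62742342e-03, -2.05167117e-05]), 'position': array([ 184.33077971, -596.53755604,  238.46432638]), 'ee_rot': array([-3.10458352e+00, -4.69026723e-01,  6.53681691e-04]), 'wrist_force': array([ 0.29006841,  0.35642074, -0.48544075]), 'moment': array([-0.03559531, -0.06658501,  0.01184689]), 'gripper_width': 85.19443696862386}
scene {'vertical_fov': 46.204536014223905, 'cx': 318.38286328140134, 'cy': 193.5169514083524, 'R': array([[-0.06577625,  0.99783018,  0.00290237],
       [ 0.82122066,  0.05578605, -0.56787723],
       [-0.56680695, -0.03496935, -0.82310815]]), 't': array([ -24.49941112, -410.39050936, 2104.43913392])}
side {'vertical_fov': 44.85850136097554, 'cx': 315.7150536365018, 'cy': 200.00476323309778, 'R': array([[ 0.96885852, -0.24759379,  0.00323878],
       [-0.18727404, -0.74125315, -0.64457133],
       [ 0.16199262,  0.62389188, -0.76453732]]), 't': array([-490.19974798,  197.22708867, 1432.47860138])}
wrist {'vertical_fov': 63.27477117064548, 'cx': 321.15253673078695, 'cy': 197.6749968737254, 'R': array([[ 0.29585924, -0.95522925, -0.00209581],
       [-0.91972147, -0.28545286,  0.26949783],
       [-0.25803046, -0.07780586, -0.96299872]]), 't': array([-625.82016309,  -36.73834468,  378.51042949])}
```

View pics/scene0.png

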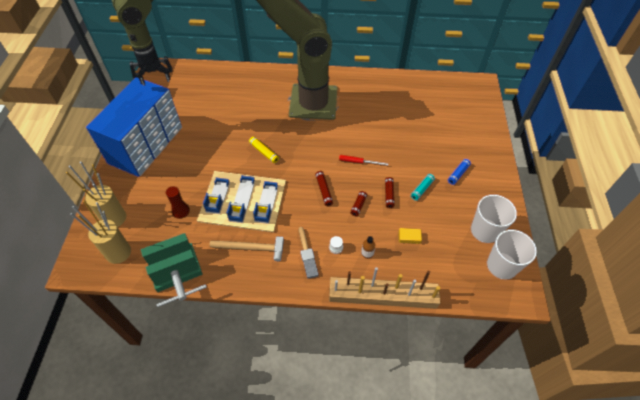

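View pics/side0.png

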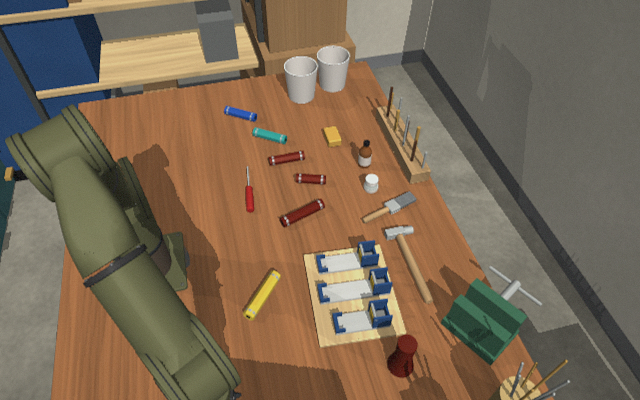

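Run:
```python
import cv2,numpy as np
a=cv2.imread("pics/scene0.png")[165:240,195:410]; b=cv2.imread("pics/side0.png")[235:350,295:415]
c=cv2.imread("pics/side0.png")[140:240,255:350]
A=cv2.resize(a,None,fx=3.7,fy=3.7,interpolation=2)
B=cv2.resize(b,None,fx=2.8,fy=2.8,interpolation=2)
C=cv2.resize(c,None,fx=2.8,fy=2.8,interpolation=2)
o=np.zeros((600,800,3),'u1');o[:A.shape[0],:A.shape[1]]=A[:,:800]
o[278:278+B.shape[0],:B.shape[1]]=B; o[278:278+C.shape[0],400:400+C.shape[1]]=C
cv2.imwrite("pics/c1.png",o)
```

```text
(no output)
```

View pics/c1.png

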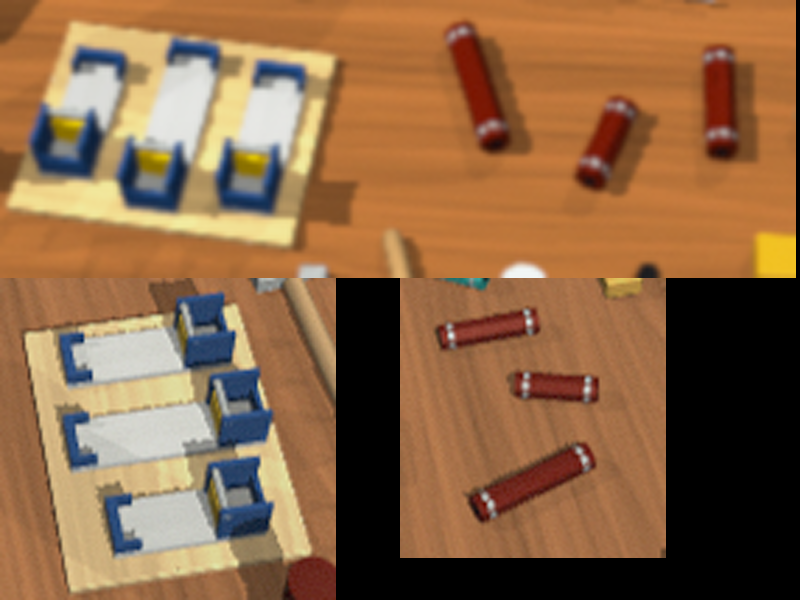

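```bash
cat > h.py <<'E'
import numpy as np, cv2
from bench import manip
from scipy.spatial.transform import Rotation as Ro
def plane(m,uv,z):
    f=200/np.tan(np.radians(m["vertical_fov"]/2)); R=np.array(m["R"]);t=np.array(m["t"])
    uv=np.atleast_2d(uv).astype(float)
    d=np.c_[(uv[:,0]-m["cx"])/f,(uv[:,1]-m["cy"])/f,np.ones(len(uv))]@R
    c=-R.T@t
    return (c+d*((z-c[2])/d[:,2])[:,None])
def proj(m,P):
    f=200/np.tan(np.radians(m["vertical_fov"]/2))
    X=np.atleast_2d(P)@np.array(m["R"]).T+np.array(m["t"])
    return np.c_[X[:,0]/X[:,2]*f+m["cx"],X[:,1]/X[:,2]*f+m["cy"]]
def tool():
    o=manip.get_obs();return o["t"],o["position"],Ro.from_rotvec(o["ee_rot"]).as_matrix(),o
E
python3 - <<'E'
from h import *
np.set_printoptions(precision=1,suppress=True)
print(manip.tips_ahead, [k for k in dir(manip) if k[0]!='_'])
s=manip.camera_model("scene");d=manip.camera_model("side")
A=np.array([(72,22),(338,58),(297,246),(8,208)])/3.7+[195,165]
B=(np.array([(25,333),(238,304),(310,553),(70,591)])-[0,278])/2.8+[295,235]
print(plane(s,A,12),"\n",plane(d,B,12))
for n,m in(("scene",s),("side",d)):
    im=cv2.imread(f"pics/{n}0.png").astype(int);b,g,r=im[...,0],im[...,1],im[...,2]
    M=((r>50)&(g<0.38*r)&(b<0.38*r)).astype('u1')
    M=cv2.morphologyEx(M,cv2.MORPH_CLOSE,np.ones((3,3),'u1'))
    k,L,S,C=cv2.connectedComponentsWithStats(M)
    for i in range(1,k):
        if S[i,4]<80: continue
        p=np.argwhere(L==i)[:,::-1]
        W=plane(m,p,20)[:,:2];c,(w,h),a=cv2.minAreaRect(W.astype('f4'))
        bx=cv2.boxPoints((c,(w,h),a));e=bx[1]-bx[0];e2=bx[2]-bx[1]
        e=e if np.hypot(*e)>np.hypot(*e2) else e2
        print(n,C[i],"c",np.array(c),"size",w,h,"yaw",np.degrees(np.arctan2(e[1],e[0]))%180)
t,p,R,o=tool();print(p,R)
E
```

```text
8.0 ['MotionError', 'camera_model', 'get_obs', 'hand_in', 'read_camera', 'tips_ahead']
[[ 423.2 -362.4   12. ]
 [ 451.5  -71.8   12. ]
 [ 682.7  -88.1   12. ]
 [ 658.7 -381.5   12. ]] 
 [[ 449.6  -78.1   12. ]
 [ 682.4  -98.3   12. ]
 [ 653.8 -387.1   12. ]
 [ 423.6 -367.4   12. ]]
scene [350.5 158.7] c [330.4 177.3] size 97.76412963867188 31.530601501464844 yaw 83.4173
scene [323.1 186.1] c [472.5  73.8] size 109.69397735595703 29.19694709777832 yaw 18.141047
scene [389.  190.1] c [474.8 330.4] size 26.590534210205078 85.70769500732422 yaw 179.08775
scene [176.4 202.6] c [ 584.7 -479.1] size 151.7179412841797 56.05729293823242 yaw 35.61489
scene [359.2 201.5] c [534.9 215.3] size 27.499130249023438 57.07998275756836 yaw 159.03291
side [310.2 178.4] c [541.3 209.9] size 38.035400390625 61.394378662109375 yaw 160.6255
side [249.3 198.9] c [327.6 173.7] size 108.66077423095703 22.5925235748291 yaw 80.96155
side [303.3 211.9] c [483.7  75.1] size 115.76239776611328 34.95716094970703 yaw 18.92889
side [404.1 356.1] c [ 627.4 -446.6] size 115.31085968017578 55.76225662231445 yaw 50.84878
[ 184.4 -596.7  238.7] [[ 1.   0.3 -0. ]
 [ 0.3 -1.   0. ]
 [-0.  -0.  -1. ]]
```

>>> send_rows([
  {"tx": 42,"ty": -25,"tz": -6},
  {"tx": 42,"ty": -25,"tz": -6},
  {"tx": 42,"ty": -25,"tz": -6},
  {"tx": 42,"ty": -25,"tz": -6},
  {"tx": 42,"ty": -25,"tz": -6},
  {"tx": 42,"ty": -25,"tz": -6},
  {"tx": 42,"ty": -25,"tz": -6},
  {"tx": 42,"ty": -25,"tz": -6},
  {"tx": 42,"ty": -25,"tz": -6},
  {"roll": 7.3},
  {"roll": 7.3},
  {"roll": 7.3},
])

```text
invalid input at $.targets[0]: expected keys gripper, tx, ty, tz, roll
```

Run:
```python
from h import *
import pickle
np.set_printoptions(precision=2,suppress=True)
t,p,R,o=tool();print(t,p,R)
m=manip.camera_model("wrist");im=manip.read_camera("wrist");pickle.dump(m,open("w1.pkl","wb"))
cv2.imwrite("pics/w1.png",im[:,:,::-1])
```

```text
0.15 [ 184.38 -596.68  238.67] [[ 0.96  0.3  -0.  ]
 [ 0.3  -0.96  0.  ]
 [-0.   -0.   -1.  ]]
```

View pics/w1.png

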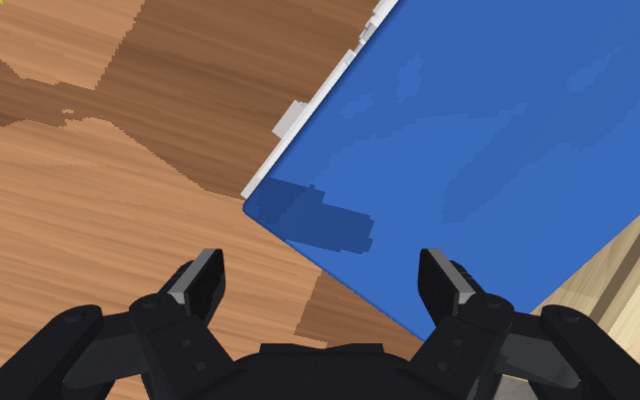

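>>> send_rows([
  {"gripper": 0,"tx": 0,"ty": -10,"tz": -45,"roll": 0},
  {"gripper": 0,"tx": 0,"ty": -10,"tz": -45,"roll": 0},
  {"gripper": 0,"tx": 42,"ty": -25,"tz": 0,"roll": 0},
  {"gripper": 0,"tx": 42,"ty": -25,"tz": 0,"roll": 0},
  {"gripper": 0,"tx": 42,"ty": -25,"tz": 0,"roll": 0},
  {"gripper": 0,"tx": 42,"ty": -25,"tz": 0,"roll": 0},
  {"gripper": 0,"tx": 42,"ty": -25,"tz": 0,"roll": 0},
  {"gripper": 0,"tx": 42,"ty": -25,"tz": 0,"roll": 0},
  {"gripper": 0,"tx": 42,"ty": -25,"tz": 0,"roll": 0},
  {"gripper": 0,"tx": 42,"ty": -25,"tz": 5,"roll": 7.3},
  {"gripper": 0,"tx": 42,"ty": -25,"tz": 10,"roll": 7.3},
  {"gripper": 0,"tx": 0,"ty": 0,"tz": 10,"roll": 7.3},
])

```text
t: 1.4
position: [485.8, -248.9, 305.6]
ee_rot: [-3.135, 0.161, -0.006]
wrist_force: [-1.3, 1.0, -0.1]
gripper_width: 85.2
```

Run:
```python
from h import *
import pickle
np.set_printoptions(precision=3,suppress=True)
t,p,R,o=tool();print(t,p,R)
m=manip.camera_model("wrist");im=manip.read_camera("wrist");pickle.dump(m,open("w2.pkl","wb"))
cv2.imwrite("pics/w2.png",im[:,:,::-1])
```

```text
1.4 [ 485.792 -248.898  305.606] [[ 0.995 -0.103  0.004]
 [-0.103 -0.995  0.002]
 [ 0.004 -0.003 -1.   ]]
```

View pics/w2.png

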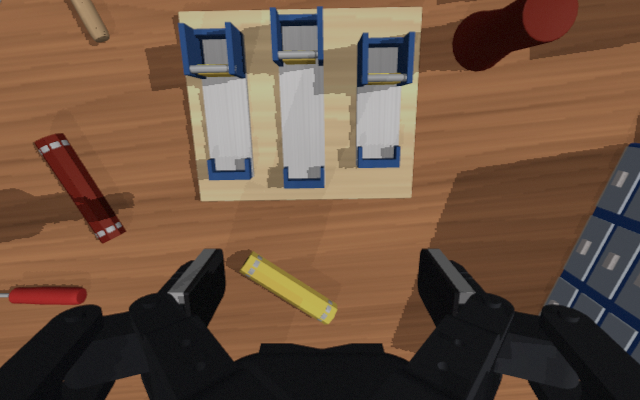

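Run:
```python
import cv2
a=cv2.imread("pics/w2.png")[5:195,175:420];cv2.imwrite("pics/c2.png",cv2.resize(a,None,fx=3.2,fy=3.15,interpolation=2))
```

```text
(no output)
```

View pics/c2.png

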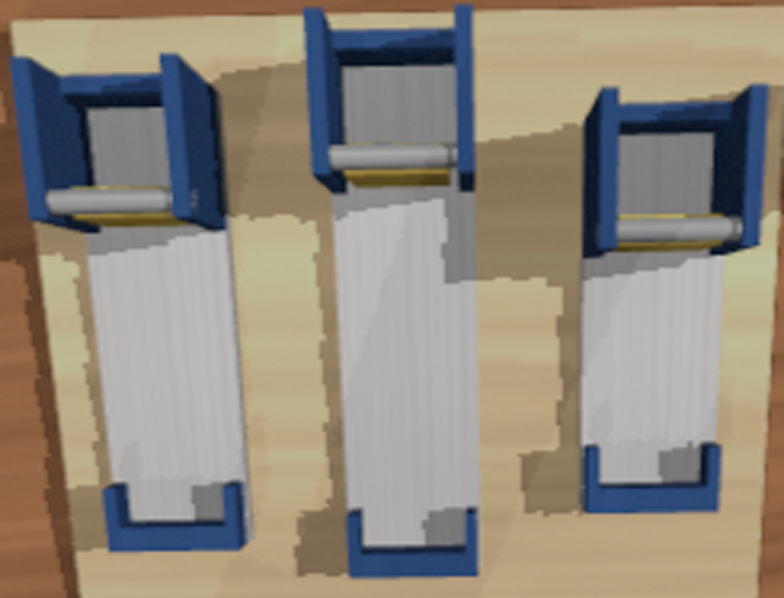

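Run:
```python
from h import *
import pickle
np.set_printoptions(precision=1,suppress=True)
m=pickle.load(open("w2.pkl","rb"))
def P(q,z): return plane(m,np.array(q)/[3.2,3.15]+[175,5],z)
print("board",plane(m,[(200,200),(411,197),(422,8),(179,11)],12)[:,:2].tolist())
D={"med":([(130,521),(222,521)],[(50,200),(172,199)],62.5,56.5),"long":([(363,547),(467,547)],[(330,157),(456,155)],75,69),"short":([(602,484),(700,484)],[(617,228),(741,230)],50,44)}
for k,(s,b,xs,xb) in D.items():
    S=P(s,20);B=P(b,66);s0=S.mean(0)[:2];b0=B.mean(0)[:2];d=b0-s0
    print(k,"stop",s0,"w",np.hypot(*(S[1]-S[0])[:2]),"bar",b0,"w",np.hypot(*(B[1]-B[0])[:2]),"dist",np.hypot(*d),"want",xs+xb,"yaw",np.degrees(np.arctan2(d[1],d[0])),"cen",s0+d*xs/(xs+xb))
# blanks near
u=plane(m,[(50,138),(111,238)],16);print("long blank ends approx",u)
```

```text
board [[448.6946019515721, -79.26013222011844], [423.58751710174784, -367.3937177222439], [653.6359005062075, -386.98832511840203], [680.0139502186049, -101.23469645850591]]
med stop [ 486.4 -130. ] w 37.804997885338146 bar [ 606.1 -141.9] w 41.19751073414941 dist 120.25893293201746 want 119.0 yaw -5.691553701570509 cen [ 549.3 -136.2]
long stop [ 465.5 -226.3] w 42.978476469522754 bar [ 610.  -238.2] w 42.03245647983228 dist 145.0486274315047 want 144 yaw -4.675950239151913 cen [ 540.8 -232.5]
short stop [ 482.1 -324.8] w 39.78515186737385 bar [ 577.  -331.9] w 42.071247630734035 dist 95.16842117023619 want 94 yaw -4.261500027277603 cen [ 532.6 -328.5]
long blank ends approx [[551.5  95.5  16. ]
 [407.7  54.9  16. ]]
```

>>> send_rows([
  {"gripper": 0,"tx": -6,"ty": -46,"tz": 17,"roll": 0},
  {"gripper": 0,"tx": -6,"ty": -46,"tz": 17,"roll": 0},
  {"gripper": 0,"tx": -6,"ty": -46,"tz": 17,"roll": 0},
  {"gripper": 0,"tx": -6,"ty": -46,"tz": 17,"roll": 0},
  {"gripper": 0,"tx": -6,"ty": -46,"tz": 17,"roll": 0},
  {"gripper": 0,"tx": -6,"ty": -46,"tz": 17,"roll": 0},
  {"gripper": 0,"tx": -6,"ty": -46,"tz": 17,"roll": 0},
  {"gripper": 0,"tx": 0,"ty": 0,"tz": 15,"roll": -7.7},
  {"gripper": 0,"tx": 0,"ty": 0,"tz": 10,"roll": -7.7},
  {"gripper": 0,"tx": 0,"ty": 0,"tz": 0,"roll": -7.7},
  {"gripper": 0,"tx": 0,"ty": 0,"tz": 0,"roll": 0},
])

```text
t: 2.55
position: [475.5, 69.5, 155.7]
ee_rot: [3.094, 0.495, -0.002]
wrist_force: [0.1, -0.4, -0.4]
gripper_width: 85.4
```

```bash
cat >> h.py <<'E'
def blank(name):
    """red blank nearest the view centre: returns pose in world and in tool axes"""
    t,p,R,o=tool(); m=manip.camera_model("wrist"); im=manip.read_camera("wrist")
    cv2.imwrite(f"pics/{name}.png",im[:,:,::-1])
    I=im.astype(int);r,g,b=I[...,0],I[...,1],I[...,2]
    M=((r>50)&(g<0.38*r)&(b<0.38*r)).astype('u1')
    M=cv2.morphologyEx(M,cv2.MORPH_CLOSE,np.ones((11,11),'u1'))
    k,L,S,C=cv2.connectedComponentsWithStats(M)
    for i in range(1,k):
        if S[i,4]<500: continue
        W=plane(m,np.argwhere(L==i)[:,::-1],20)[:,:2]
        c,(w,h),a=cv2.minAreaRect(W.astype('f4'));bx=cv2.boxPoints((c,(w,h),a));e,e2=bx[1]-bx[0],bx[2]-bx[1]
        e=e if np.hypot(*e)>np.hypot(*e2) else e2
        d=R.T@np.r_[np.array(c)-p[:2],0]
        y=(np.degrees(np.arctan2(e[1],e[0]))+90)%180-90
        print("px",C[i].round(),"c",np.round(c,1),"size",round(w),round(h),"yaw",round(y,1),"tx,ty",d[:2].round(1),"toolyaw",round(np.degrees(np.arctan2(R[1,0],R[0,0])),1))
    print("t",t,"p",p.round(1))
E
python3 -c "
from h import *
blank('L1')"
```

```text
px [19. 85.] c [482.4 315.9] size 130 31 yaw 3.3 tx,ty [  83.4 -232. ] toolyaw 18.2
px [171.  54.] c [541.6 209.5] size 37 106 yaw -19.5 tx,ty [ 106.5 -112.4] toolyaw 18.2
px [314. 176.] c [477.9  73.2] size 155 31 yaw 18.2 tx,ty [ 3.4 -2.8] toolyaw 18.2
px [135. 283.] c [334.7 201.1] size 49 30 yaw 85.5 tx,ty [ -92.7 -169. ] toolyaw 18.2
t 2.55 p [475.5  69.5 155.7]
```

View pics/L1.png

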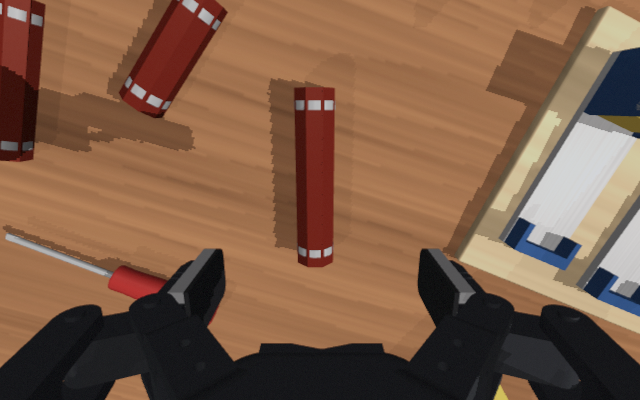

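>>> send_rows([
  {"gripper": 0,"tx": 2,"ty": -3,"tz": 48,"roll": 0},
  {"gripper": 0,"tx": 1,"ty": 0,"tz": 48,"roll": 0},
  {"gripper": 0,"tx": 0,"ty": 0,"tz": 40,"roll": 0},
  {"gripper": 0,"tx": 0,"ty": 0,"tz": 5,"roll": 0},
  {"gripper": 1,"tx": 0,"ty": 0,"tz": 0,"roll": 0},
  {"gripper": 1,"tx": 0,"ty": 0,"tz": 0,"roll": 0},
  {"gripper": 1,"tx": 0,"ty": 0,"tz": 0,"roll": 0},
  {"gripper": 1,"tx": 0,"ty": 0,"tz": 0,"roll": 0},
  {"gripper": 1,"tx": 0,"ty": 0,"tz": 0,"roll": 0},
], newtons=40)

```text
t: 3.5
position: [488.0, 68.3, 20.6]
ee_rot: [3.097, 0.458, 0.033]
wrist_force: [0.4, 0.3, -1.0]
gripper_width: 30.5
```

Run:
```python
from h import *
np.set_printoptions(precision=3,suppress=True)
t,p,R,o=tool();print(t,p,R,o["wrist_force"],o["gripper_width"],o["joint_velocities"])
blank("L2")
```

```text
3.5 [487.989  68.348  20.618] [[ 0.957  0.289  0.022]
 [ 0.289 -0.957 -0.007]
 [ 0.019  0.014 -1.   ]] [ 0.424  0.34  -1.034] 30.546075964285752 [ 0.004 -0.025 -0.005 -0.001 -0.002  0.007 -0.002]
px [34. 51.] c [538.1 202. ] size 28 67 yaw -19.5 tx,ty [  86.6 -113.5] toolyaw 16.8
px [321. 223.] c [500.1  69.9] size 119 33 yaw 16.9 tx,ty [12.  2.] toolyaw 16.8
t 3.5 p [488.   68.3  20.6]
```

View pics/L2.png

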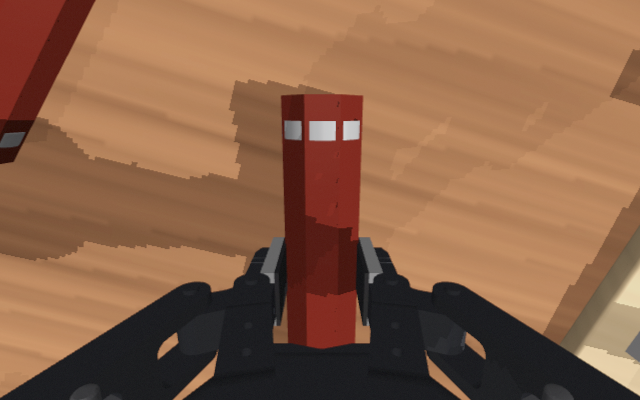

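>>> send_rows([
  {"gripper": 0.3,"tx": 0,"ty": 0,"tz": 0,"roll": 0},
  {"gripper": 0.3,"tx": 0,"ty": 0,"tz": 0,"roll": 0},
  {"gripper": 0.3,"tx": -8,"ty": 1,"tz": 5,"roll": 0},
  {"gripper": 0.3,"tx": -1,"ty": 1,"tz": 4,"roll": 0},
  {"gripper": 0.3,"tx": 0,"ty": 0,"tz": 1,"roll": 0},
], newtons=50)

```text
t: 4.05
position: [481.6, 63.5, 11.2]
ee_rot: [3.097, 0.456, 0.038]
wrist_force: [0.3, -0.1, -0.5]
gripper_width: 59.8
```

>>> send_rows([
  {"gripper": 1,"tx": 0,"ty": 0,"tz": 0,"roll": 0},
  {"gripper": 1,"tx": 0,"ty": 0,"tz": 0,"roll": 0},
  {"gripper": 1,"tx": 0,"ty": 0,"tz": 0,"roll": 0},
  {"gripper": 1,"tx": 0,"ty": 0,"tz": 0,"roll": 0},
], newtons=50)

```text
t: 4.45
position: [481.9, 63.6, 11.0]
ee_rot: [3.097, 0.457, 0.038]
wrist_force: [-0.4, -0.0, -2.1]
gripper_width: 31.1
```

Run:
```python
from h import *
np.set_printoptions(precision=3,suppress=True)
t,p,R,o=tool();print(R[:,2],o["gripper_width"])
blank("L3")
```

```text
[ 0.026 -0.007 -1.   ] 31.106942697053395
px [17. 36.] c [534.9 194.9] size 14 44 yaw -19.5 tx,ty [  88.7 -110.4] toolyaw 16.8
px [321. 217.] c [502.   67.8] size 119 32 yaw 17.0 tx,ty [20.4  1.8] toolyaw 16.8
t 4.45 p [481.9  63.6  11. ]
```

>>> send_rows([
  {"gripper": 1,"tx": 0,"ty": 0,"tz": -37,"roll": 0},
  {"gripper": 1,"tx": 0,"ty": 0,"tz": -37,"roll": 7.3},
  {"gripper": 1,"tx": 0,"ty": 0,"tz": -37,"roll": 7.3},
  {"gripper": 1,"tx": 0,"ty": 0,"tz": -5,"roll": 7.3},
  {"gripper": 1,"tx": 8,"ty": 42,"tz": 0,"roll": 0},
  {"gripper": 1,"tx": 8,"ty": 42,"tz": 0,"roll": 0},
  {"gripper": 1,"tx": 8,"ty": 42,"tz": 0,"roll": 0},
  {"gripper": 1,"tx": 8,"ty": 42,"tz": 0,"roll": 0},
  {"gripper": 1,"tx": 8,"ty": 42,"tz": 0,"roll": 0},
  {"gripper": 1,"tx": 8,"ty": 42,"tz": 0,"roll": 0},
  {"gripper": 1,"tx": 8,"ty": 38,"tz": 0,"roll": 0},
  {"gripper": 1,"tx": 0,"ty": 0,"tz": 0,"roll": 0},
])

```text
t: 5.7
position: [508.5, -237.4, 130.1]
ee_rot: [3.134, -0.151, 0.04]
wrist_force: [0.7, 0.3, -0.7]
gripper_width: 31.1
```

```bash
cat >> h.py <<'E'
a5=np.radians(-5.0); AX=np.array([np.cos(a5),np.sin(a5)]); LY=np.array([-AX[1],AX[0]])
LAT=dict(long=-184.4,medium=-88.9,short=-279.9); STOP=dict(long=484.,medium=496.5,short=509.)
def row(k):
    t,p,R,o=tool(); a=AX@p[:2]; l=LY@p[:2]
    print("t %.2f p %s tilt %s yaw %.1f"%(t,p.round(1),R[:2,2].round(3),np.degrees(np.arctan2(R[1,0],R[0,0]))),
     "along-from-stop %.1f lat err %.1f z-strip %.1f"%(a-STOP[k],l-LAT[k],p[2]-20),"F",o["wrist_force"].round(1),"w %.1f"%o["gripper_width"])
def shot(cam,name,box,s):
    im=manip.read_camera(cam)[:,:,::-1]; x0,y0,x1,y1=box
    cv2.imwrite(f"pics/{name}.png",cv2.resize(im[y0:y1,x0:x1],None,fx=s,fy=s,interpolation=2))
E
python3 -c "
from h import *
row('long')"
```

```text
t 5.70 p [ 508.5 -237.4  130.1] tilt [ 0.025 -0.005] yaw -5.5 along-from-stop 43.2 lat err -7.8 z-strip 110.1 F [ 0.7  0.3 -0.7] w 31.1
```

>>> send_rows([
  {"gripper": 1,"tx": 4,"ty": -8,"tz": 0,"roll": -0.5},
  {"gripper": 1,"tx": 0,"ty": 0,"tz": 30,"roll": 0},
  {"gripper": 1,"tx": 0,"ty": 0,"tz": 30,"roll": 0},
  {"gripper": 1,"tx": 0,"ty": 0,"tz": 15,"roll": 0},
  {"gripper": 1,"tx": 0,"ty": 0,"tz": 0,"roll": 0},
])

```text
t: 6.2
position: [517.7, -223.7, 53.1]
ee_rot: [-3.138, 0.129, -0.044]
wrist_force: [-0.2, -0.1, -0.6]
gripper_width: 30.7
```

```bash
python3 -c "
from h import *
row('long');shot('wrist','L4',(120,0,520,400),1.5)
"
```

```text
t 6.20 p [ 517.7 -223.7   53.1] tilt [ 0.028 -0.001] yaw -4.7 along-from-stop 51.2 lat err 6.7 z-strip 33.1 F [-0.2 -0.1 -0.6] w 30.7
```

View pics/L4.png

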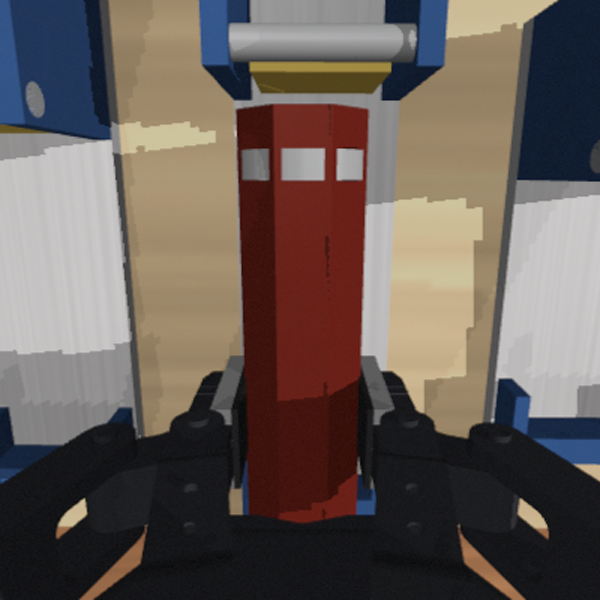

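>>> send_rows([
  {"gripper": 1,"tx": 0,"ty": 5,"tz": 0,"roll": 0},
  {"gripper": 1,"tx": 0,"ty": 0,"tz": 0,"roll": 0},
  {"gripper": 1,"tx": 0,"ty": 0,"tz": 4,"roll": 0},
  {"gripper": 1,"tx": 0,"ty": 0,"tz": 2,"roll": 0},
  {"gripper": 1,"tx": 0,"ty": 0,"tz": 0,"roll": 0},
])

```text
t: 6.75
position: [520.6, -227.5, 51.2]
ee_rot: [3.138, -0.125, 0.055]
wrist_force: [0.4, 0.9, -1.9]
gripper_width: 31.1
```

```bash
python3 -c "
from h import *
row('long')"
```

```text
t 6.75 p [ 520.6 -227.5   51.2] tilt [ 0.035 -0.002] yaw -4.5 along-from-stop 54.5 lat err 3.1 z-strip 31.2 F [ 0.4  0.9 -1.9] w 31.1
```

>>> send_rows([
  {"gripper": 1,"tx": 0,"ty": 3,"tz": 4,"roll": 0},
  {"gripper": 1,"tx": -1,"ty": 0,"tz": 4,"roll": 0},
  {"gripper": 1,"tx": 0,"ty": 0,"tz": 4,"roll": 0},
])

```text
t: 7.05
position: [523.1, -231.0, 41.0]
ee_rot: [3.137, -0.125, 0.066]
wrist_force: [0.5, 1.8, 5.9]
gripper_width: 31.2
```

```bash
python3 -c "
from h import *
row('long')"
```

```text
t 7.05 p [ 523.1 -231.    41. ] tilt [ 0.042 -0.003] yaw -4.6 along-from-stop 57.3 lat err -0.1 z-strip 21.0 F [0.5 1.8 5.9] w 31.2
```

>>> send_rows([
  {"gripper": 1,"tx": 6,"ty": 0,"tz": 0,"roll": 0},
  {"gripper": 1,"tx": 6,"ty": 0,"tz": 0,"roll": 0},
  {"gripper": 1,"tx": 6,"ty": 0,"tz": 0,"roll": 0},
])

```text
t: 7.35
position: [533.9, -232.4, 40.3]
ee_rot: [3.138, -0.127, 0.042]
wrist_force: [-6.3, 0.2, 3.2]
gripper_width: 30.9
```

```bash
python3 -c "
from h import *
row('long');blank('L5')"
```

```text
t 7.35 p [ 533.9 -232.4   40.3] tilt [ 0.027 -0.002] yaw -4.6 along-from-stop 68.1 lat err -0.6 z-strip 20.3 F [-6.3  0.2  3.2] w 30.9
px [321. 226.] c [ 540.5 -235.6] size 40 139 yaw -5.1 tx,ty [6.8 2.6] toolyaw -4.6
t 7.35 p [ 533.9 -232.4   40.3]
```

>>> send_rows([
  {"gripper": 1,"tx": 6,"ty": 0,"tz": 0,"roll": 0},
  {"gripper": 1,"tx": 6,"ty": 0,"tz": 0,"roll": 0},
])

```text
t: 7.6
position: [540.3, -233.3, 39.3]
ee_rot: [3.139, -0.128, 0.022]
wrist_force: [-6.8, 1.5, 3.9]
gripper_width: 30.9
```

```bash
python3 -c "
from h import *
row('long');shot('wrist','L6',(120,0,520,400),1.5)"
```

```text
t 7.60 p [ 540.3 -233.3   39.3] tilt [ 0.014 -0.001] yaw -4.7 along-from-stop 74.6 lat err -1.0 z-strip 19.3 F [-6.8  1.5  3.9] w 30.9
```

>>> send_rows([
  {"gripper": 1,"tx": 6,"ty": 0,"tz": 0,"roll": 0},
  {"gripper": 1,"tx": 3,"ty": -1,"tz": 4,"roll": 0},
  {"gripper": 1,"tx": 2,"ty": 0,"tz": 4,"roll": 0},
])

```text
t: 7.95
position: [540.9, -233.7, 30.4]
ee_rot: [3.139, -0.131, -0.014]
wrist_force: [-14.2, 7.1, 50.9]
gripper_width: 31.0
```

```bash
python3 -c "
from h import *
row('long')"
```

```text
t 7.95 p [ 540.9 -233.7   30.4] tilt [-0.009  0.   ] yaw -4.8 along-from-stop 75.2 lat err -1.2 z-strip 10.4 F [-14.2   7.1  50.9] w 31.0
```

>>> send_rows([
  {"gripper": 1,"tx": -1,"ty": 0,"tz": -1,"roll": 0},
])

```text
t: 8.05
position: [538.5, -233.4, 31.4]
ee_rot: [3.139, -0.132, -0.019]
wrist_force: [-4.9, 2.0, 1.0]
gripper_width: 30.8
```

```bash
python3 -c "
from h import *
row('long');shot('wrist','L7',(120,0,520,400),1.5)"
```

```text
t 8.05 p [ 538.5 -233.4   31.4] tilt [-0.012  0.   ] yaw -4.8 along-from-stop 72.8 lat err -1.2 z-strip 11.4 F [-4.9  2.   1. ] w 30.8
```

View pics/L7.png

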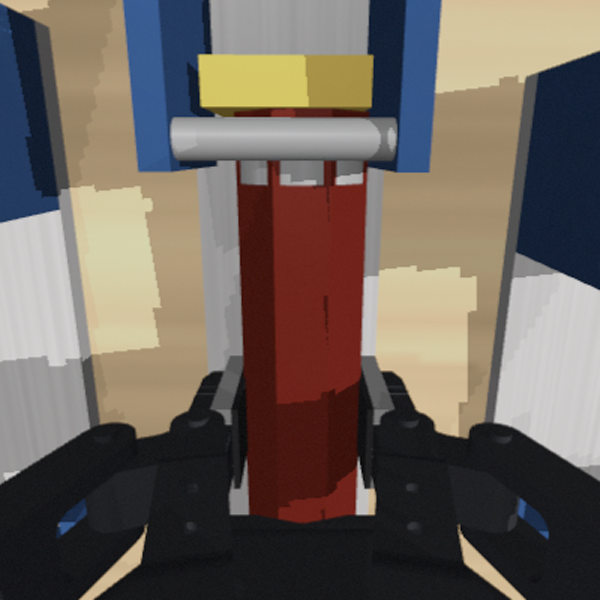

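>>> send_rows([
  {"gripper": 1,"tx": 0,"ty": -4,"tz": 0,"roll": 0},
  {"gripper": 1,"tx": 0,"ty": 0,"tz": 0,"roll": 0},
])

```text
t: 8.3
position: [537.8, -232.3, 31.4]
ee_rot: [3.135, -0.136, -0.02]
wrist_force: [-2.6, 3.7, 2.0]
gripper_width: 31.0
```

```bash
python3 -c "
from h import *
row('long')"
```

```text
t 8.30 p [ 537.8 -232.3   31.4] tilt [-0.013 -0.003] yaw -5.0 along-from-stop 72.0 lat err -0.1 z-strip 11.4 F [-2.6  3.7  2. ] w 31.0
```

>>> send_rows([
  {"gripper": 0.4,"tx": 0,"ty": 0,"tz": 0,"roll": 0},
  {"gripper": 0.4,"tx": 0,"ty": 0,"tz": 0,"roll": 0},
  {"gripper": 0.4,"tx": 0,"ty": 0,"tz": -5,"roll": 0},
  {"gripper": 0.4,"tx": 0,"ty": 0,"tz": -45,"roll": 0},
  {"gripper": 0,"tx": 0,"ty": 0,"tz": -48,"roll": 0},
  {"gripper": 0,"tx": 0,"ty": 0,"tz": -30,"roll": 0},
  {"gripper": 0,"tx": 0,"ty": 0,"tz": 0,"roll": 0},
])

```text
t: 9.0
position: [543.2, -230.7, 163.6]
ee_rot: [3.138, -0.132, -0.012]
wrist_force: [0.3, -0.2, -0.8]
gripper_width: 85.6
```

```bash
cat >> h.py <<'E'
def seated(k,name):
    L=dict(long=150,medium=125,short=100)[k]
    m=manip.camera_model("wrist"); im=manip.read_camera("wrist"); cv2.imwrite(f"pics/{name}.png",im[:,:,::-1])
    I=im.astype(int);r,g,b=I[...,0],I[...,1],I[...,2]
    M=(r>50)&(g<0.38*r)&(b<0.38*r); q=np.argwhere(M)[:,::-1]
    for z in (52,):
        W=plane(m,q,z)[:,:2];A=W@AX-STOP[k];B=W@LY-LAT[k];s=(abs(B)<25)&(A>-40)&(A<L+30);A,B=A[s],B[s]
        h=np.histogram(A,np.arange(-30,L+30,10))[0]
        wid=[(round(np.ptp(B[(A>a)&(A<a+6)]),1),round(B[(A>a)&(A<a+6)].mean(),1)) for a in (25,L/2,L-35)]
        print("A range",A.min().round(1),A.max().round(1),"n",h,"width/mid near,mid,far",wid)
E
python3 -c "
from h import *
row('long');seated('long','S1')"
```

```text
t 9.00 p [ 543.2 -230.7  163.6] tilt [-0.008 -0.001] yaw -4.8 along-from-stop 77.2 lat err 1.9 z-strip 143.6 F [ 0.3 -0.2 -0.8] w 85.6
A range 1.5 149.7 n [  0   0   0 254 121 382 392 444 429 422 483 456 497 507 511 560 252  40
   0   0] width/mid near,mid,far [(np.float64(29.0), np.float64(-2.2)), (np.float64(29.1), np.float64(-2.5)), (np.float64(29.4), np.float64(-2.2))]
```

>>> send_rows([
  {"gripper": 0,"tx": -4,"ty": -48,"tz": 0,"roll": 0},
  {"gripper": 0,"tx": -4,"ty": -48,"tz": 0,"roll": 0},
  {"gripper": 0,"tx": -4,"ty": -48,"tz": 0,"roll": 0},
  {"gripper": 0,"tx": -4,"ty": -48,"tz": 0,"roll": 0},
  {"gripper": 0,"tx": -4,"ty": -48,"tz": 0,"roll": 0},
  {"gripper": 0,"tx": -4,"ty": -48,"tz": 0,"roll": 0},
  {"gripper": 0,"tx": -4,"ty": -48,"tz": 0,"roll": 0},
  {"gripper": 0,"tx": -4,"ty": -48,"tz": 0,"roll": 0},
  {"gripper": 0,"tx": -4,"ty": -48,"tz": 0,"roll": 0},
  {"gripper": 0,"tx": 0,"ty": 0,"tz": 0,"roll": 7.3},
  {"gripper": 0,"tx": 0,"ty": 0,"tz": 0,"roll": 7.3},
  {"gripper": 0,"tx": 0,"ty": 0,"tz": 0,"roll": 0},
])

```text
t: 10.25
position: [538.6, 218.9, 146.3]
ee_rot: [3.086, -0.544, -0.039]
wrist_force: [-0.8, -0.5, -0.3]
gripper_width: 85.4
```

```bash
python3 -c "
from h import *
row('short');blank('M1')"
```

```text
t 10.25 p [538.6 218.9 146.3] tilt [-0.026 -0.004] yaw -20.0 along-from-stop 8.5 lat err 544.9 z-strip 126.3 F [-0.8 -0.5 -0.3] w 85.4
px [325. 181.] c [540.5 210.6] size 31 105 yaw -19.3 tx,ty [4.6 7.1] toolyaw -20.0
px [229. 283.] c [480.7 325.4] size 137 37 yaw 0.6 tx,ty [-90.8 -80.3] toolyaw -20.0
t 10.25 p [538.6 218.9 146.3]
```

>>> send_rows([
  {"gripper": 0,"tx": 3,"ty": 5,"tz": 40,"roll": -0.5},
  {"gripper": 0,"tx": 1,"ty": 2,"tz": 40,"roll": 0},
  {"gripper": 0,"tx": 0,"ty": 0,"tz": 35,"roll": 0},
  {"gripper": 0,"tx": 0,"ty": 0,"tz": 0,"roll": 0},
], newtons=50)

```text
t: 10.7
position: [538.8, 206.5, 27.6]
ee_rot: [3.09, -0.514, -0.036]
wrist_force: [-0.2, -0.4, -0.4]
gripper_width: 85.1
```

```bash
python3 -c "
from h import *
row('short');blank('M2')"
```

```text
t 10.70 p [538.8 206.5  27.6] tilt [-0.024 -0.005] yaw -18.9 along-from-stop 9.7 lat err 532.6 z-strip 7.6 F [-0.2 -0.4 -0.4] w 85.1
px [307. 242.] c [540.5 210.7] size 32 109 yaw -19.4 tx,ty [ 0.2 -4.5] toolyaw -18.9
px [128. 389.] c [498.  331.3] size 24 17 yaw 70.3 tx,ty [ -78.9 -104.9] toolyaw -18.9
t 10.7 p [538.8 206.5  27.6]
```

>>> send_rows([
  {"gripper": 0,"tx": 4,"ty": -4,"tz": 8,"roll": 0.5},
  {"gripper": 0,"tx": 0,"ty": 0,"tz": 8,"roll": 0},
  {"gripper": 0,"tx": 0,"ty": 0,"tz": 1,"roll": 0},
  {"gripper": 1,"tx": 0,"ty": 0,"tz": 0,"roll": 0},
  {"gripper": 1,"tx": 0,"ty": 0,"tz": 0,"roll": 0},
  {"gripper": 1,"tx": 0,"ty": 0,"tz": 0,"roll": 0},
  {"gripper": 1,"tx": 0,"ty": 0,"tz": 0,"roll": 0},
  {"gripper": 1,"tx": 0,"ty": 0,"tz": 0,"roll": 0},
], newtons=50)

```text
t: 11.55
position: [550.7, 210.8, 18.7]
ee_rot: [3.096, -0.529, -0.015]
wrist_force: [0.1, -0.3, -0.2]
gripper_width: 30.6
```

```bash
cat >> h.py <<'E'
def farend():
    """far top edge of the held blank, tool tx, assuming its top is 21 above TCP (level grip at TCP 11)"""
    t,p,R,o=tool(); m=manip.camera_model("wrist"); im=manip.read_camera("wrist")
    I=im.astype(int);r,g,b=I[...,0],I[...,1],I[...,2]
    M=((r>50)&(g<0.38*r)&(b<0.38*r)); v=[np.flatnonzero(M[:300,u]).min() for u in range(312,330) if M[:300,u].any()]
    for dz in (21,):
        W=plane(m,[(321,np.median(v))],p[2]+dz)[0]; print("v",np.median(v),"far top edge tx",((R.T@(W-p))[:2]).round(1))
E
python3 -c "
from h import *
row('short');blank('M3');farend()"
```

```text
t 11.55 p [550.7 210.8  18.7] tilt [-0.01   0.001] yaw -19.4 along-from-stop 21.2 lat err 537.9 z-strip -1.3 F [ 0.1 -0.3 -0.2] w 30.6
px [321. 256.] c [550.1 208.5] size 32 91 yaw -19.3 tx,ty [0.2 2.3] toolyaw -19.4
t 11.55 p [550.7 210.8  18.7]
v 164.0 far top edge tx [49.   2.1]
```

>>> send_rows([
  {"gripper": 0.3,"tx": 0,"ty": 0,"tz": 0,"roll": 0},
  {"gripper": 0.3,"tx": 0,"ty": 0,"tz": 0,"roll": 0},
  {"gripper": 0.3,"tx": -1,"ty": 0,"tz": 4,"roll": 0},
  {"gripper": 0.3,"tx": -1,"ty": 0,"tz": 4,"roll": 0},
  {"gripper": 1,"tx": 0,"ty": 0,"tz": 1,"roll": 0},
  {"gripper": 1,"tx": 0,"ty": 0,"tz": 0,"roll": 0},
  {"gripper": 1,"tx": 0,"ty": 0,"tz": 0,"roll": 0},
  {"gripper": 1,"tx": 0,"ty": 0,"tz": 0,"roll": 0},
], newtons=50)

```text
t: 12.45
position: [548.0, 211.4, 8.4]
ee_rot: [3.096, -0.528, -0.017]
wrist_force: [-0.5, 0.1, -1.6]
gripper_width: 31.0
```

```bash
python3 -c "
from h import *
row('short');farend()"
```

```text
t 12.45 p [548.  211.4   8.4] tilt [-0.011  0.001] yaw -19.4 along-from-stop 18.5 lat err 538.3 z-strip -11.6 F [-0.5  0.1 -1.6] w 31.0
v 162.0 far top edge tx [49.7  2.1]
```

>>> send_rows([
  {"gripper": 1,"tx": 0,"ty": 0,"tz": -40,"roll": 0},
  {"gripper": 1,"tx": 0,"ty": 0,"tz": -40,"roll": -7.2},
  {"gripper": 1,"tx": 0,"ty": 0,"tz": -40,"roll": -7.2},
  {"gripper": 1,"tx": 1,"ty": 48,"tz": -2,"roll": 0},
  {"gripper": 1,"tx": 1,"ty": 48,"tz": 0,"roll": 0},
  {"gripper": 1,"tx": 1,"ty": 48,"tz": 0,"roll": 0},
  {"gripper": 1,"tx": 1,"ty": 48,"tz": 0,"roll": 0},
  {"gripper": 1,"tx": 1,"ty": 48,"tz": 0,"roll": 0},
  {"gripper": 1,"tx": 1,"ty": 48,"tz": 0,"roll": 0},
  {"gripper": 1,"tx": 1,"ty": 48,"tz": 0,"roll": 0},
  {"gripper": 1,"tx": 1,"ty": 48,"tz": 0,"roll": 0},
  {"gripper": 1,"tx": 0,"ty": 0,"tz": 0,"roll": 0},
])

```text
t: 13.7
position: [529.7, -184.5, 132.0]
ee_rot: [-3.139, 0.112, 0.012]
wrist_force: [-0.1, -0.1, 0.1]
gripper_width: 31.2
```

```bash
sed -i 's/long=-184.4,medium=-88.9,short=-279.9/long=-182.5,medium=-87,short=-278/' h.py; python3 -c "
from h import *
row('short')"
```

```text
t 13.70 p [ 529.7 -184.5  132. ] tilt [-0.008  0.001] yaw -4.1 along-from-stop 34.8 lat err 140.3 z-strip 112.0 F [-0.1 -0.1  0.1] w 31.2
```

>>> send_rows([
  {"gripper": 1,"tx": -1,"ty": 46,"tz": 0,"roll": 0.9},
  {"gripper": 1,"tx": 0,"ty": 46,"tz": 0,"roll": 0},
  {"gripper": 1,"tx": 0,"ty": 40,"tz": 0,"roll": 0},
  {"gripper": 1,"tx": 0,"ty": 3,"tz": 0,"roll": 0},
  {"gripper": 1,"tx": 0,"ty": 0,"tz": 30,"roll": 0},
  {"gripper": 1,"tx": 0,"ty": 0,"tz": 30,"roll": 0},
  {"gripper": 1,"tx": 0,"ty": 0,"tz": 8,"roll": 0},
])

```text
t: 14.4
position: [517.6, -320.1, 62.5]
ee_rot: [3.136, -0.149, -0.006]
wrist_force: [-0.6, 1.1, -1.0]
gripper_width: 30.7
```

```bash
python3 -c "
from h import *
row('short')"
```

```text
t 14.40 p [ 517.6 -320.1   62.5] tilt [-0.004 -0.002] yaw -5.4 along-from-stop 34.6 lat err 4.3 z-strip 42.5 F [-0.6  1.1 -1. ] w 30.7
```

>>> send_rows([
  {"gripper": 1,"tx": 0,"ty": 4,"tz": 6,"roll": -0.4},
  {"gripper": 1,"tx": 0,"ty": 0,"tz": 6,"roll": 0},
  {"gripper": 1,"tx": -1,"ty": 0,"tz": 4,"roll": 0},
])

```text
t: 14.7
position: [517.0, -323.1, 46.4]
ee_rot: [3.137, -0.134, -0.005]
wrist_force: [-0.4, 0.4, -0.3]
gripper_width: 31.2
```

```bash
python3 -c "
from h import *
row('short');farend();shot('wrist','M4',(120,0,520,400),1.5)"
```

```text
t 14.70 p [ 517.  -323.1   46.4] tilt [-0.004 -0.001] yaw -4.9 along-from-stop 34.2 lat err 1.2 z-strip 26.4 F [-0.4  0.4 -0.3] w 31.2
v 162.0 far top edge tx [49.1  2.1]
```

```bash
cat >> h.py <<'E'
def bar(k):
    "steel bar gap between blue cheeks at bar height: lateral centre relative to TCP"
    t,p,R,o=tool(); m=manip.camera_model("wrist"); im=manip.read_camera("wrist")
    xb=dict(long=144,medium=119,short=94)[k]; out=[]
    for da in (-2,0,2):
        c=AX*(STOP[k]+xb+da)+LY*LAT[k]; s=np.arange(-40,40.1,.5)
        q=proj(m,np.c_[c+s[:,None]*LY,np.full(len(s),66.)]); q=q.round().astype(int)
        ok=(q[:,0]>=0)&(q[:,0]<640)&(q[:,1]>=0)&(q[:,1]<400)
        px=im[q[ok,1],q[ok,0]].astype(int); g=(np.ptp(px,axis=1)<25)&(px.mean(1)>90); S=s[ok]
        near=S[g&(abs(S)<27)]; 
        if len(near): out.append((near.min(),near.max()))
    print("grey bar span about LAT",out,"TCP lat",round(LY@p[:2]-LAT[k],1))
E
python3 -c "
from h import *
bar('short')"
```

```text
grey bar span about LAT [(np.float64(-22.0), np.float64(20.0)), (np.float64(-22.5), np.float64(20.5)), (np.float64(-22.5), np.float64(20.5))] TCP lat 1.0
```

>>> send_rows([
  {"gripper": 1,"tx": 0,"ty": 0,"tz": 4,"roll": 0},
  {"gripper": 1,"tx": 0,"ty": 0,"tz": 3,"roll": 0},
])

```text
t: 15.05
position: [518.4, -323.8, 42.3]
ee_rot: [3.135, -0.135, -0.0]
wrist_force: [-1.9, 1.7, 15.0]
gripper_width: 30.7
```

```bash
python3 -c "
from h import *
row('short')"
```

```text
t 15.05 p [ 518.4 -323.8   42.3] tilt [-0.    -0.004] yaw -4.9 along-from-stop 35.7 lat err 0.6 z-strip 22.3 F [-1.9  1.7 15. ] w 30.7
```

>>> send_rows([
  {"gripper": 1,"tx": 0,"ty": 0,"tz": 3,"roll": 0},
  {"gripper": 1,"tx": 0,"ty": 0,"tz": 2,"roll": 0},
], newtons=30)

```text
t: 15.25
position: [519.2, -323.9, 41.0]
ee_rot: [3.133, -0.135, 0.002]
wrist_force: [-2.5, 1.4, 12.3]
gripper_width: 30.9
```

```bash
python3 -c "
from h import *
row('short');farend()"
```

```text
t 15.25 p [ 519.2 -323.9   41. ] tilt [ 0.001 -0.005] yaw -4.9 along-from-stop 36.4 lat err 0.6 z-strip 21.0 F [-2.5  1.4 12.3] w 30.9
v 170.0 far top edge tx [46.2  2.1]
```

```bash
python3 -c "
from h import *
a=manip.read_camera('wrist')[:,:,::-1][0:300,120:520];b=manip.read_camera('side')[:,:,::-1][230:360,280:430]
a=cv2.resize(a,None,fx=1.1,fy=1.1,interpolation=2);b=cv2.resize(b,None,fx=2.3,fy=2.3,interpolation=2)
o=np.zeros((345,800,3),'u1');o[:330,:440]=a;o[:b.shape[0],450:450+b.shape[1]]=b[:345]
cv2.imwrite('pics/M5.png',o)"
```

```text
(no output)
```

View pics/M5.png

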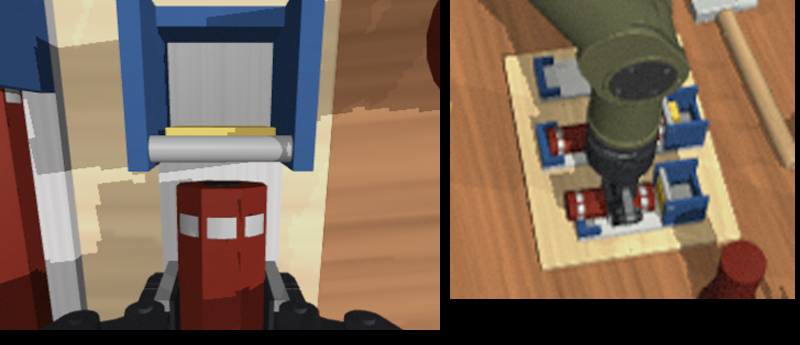

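>>> send_rows([
  {"gripper": 1,"tx": 5,"ty": 0,"tz": 0,"roll": 0},
  {"gripper": 1,"tx": 5,"ty": 0,"tz": 0,"roll": 0},
  {"gripper": 1,"tx": 3,"ty": 0,"tz": 0,"roll": 0},
], newtons=50)

```text
t: 15.7
position: [529.7, -325.3, 42.3]
ee_rot: [3.132, -0.136, -0.006]
wrist_force: [-7.5, 0.9, 1.7]
gripper_width: 31.1
```

```bash
python3 -c "
from h import *
row('short')"
```

```text
t 15.70 p [ 529.7 -325.3   42.3] tilt [-0.004 -0.006] yaw -5.0 along-from-stop 47.0 lat err 0.1 z-strip 22.3 F [-7.5  0.9  1.7] w 31.1
```

>>> send_rows([
  {"gripper": 1,"tx": 6,"ty": 0,"tz": 1,"roll": 0},
  {"gripper": 1,"tx": 6,"ty": 0,"tz": 1,"roll": 0},
])

```text
t: 15.9
position: [534.9, -326.2, 39.5]
ee_rot: [3.133, -0.138, -0.03]
wrist_force: [-10.9, 1.4, 11.8]
gripper_width: 31.3
```

```bash
python3 -c "
from h import *
row('short')"
```

```text
t 15.90 p [ 534.9 -326.2   39.5] tilt [-0.019 -0.005] yaw -5.1 along-from-stop 52.3 lat err -0.3 z-strip 19.5 F [-10.9   1.4  11.8] w 31.3
```

>>> send_rows([
  {"gripper": 1,"tx": 6,"ty": 0,"tz": 0,"roll": 0},
  {"gripper": 1,"tx": 6,"ty": 0,"tz": 0,"roll": 0},
])

```text
t: 16.1
position: [538.1, -326.7, 38.7]
ee_rot: [3.134, -0.141, -0.06]
wrist_force: [-8.6, 2.1, 8.3]
gripper_width: 31.2
```

```bash
python3 -c "
from h import *
row('short')"
```

```text
t 16.10 p [ 538.1 -326.7   38.7] tilt [-0.039 -0.002] yaw -5.1 along-from-stop 55.5 lat err -0.6 z-strip 18.7 F [-8.6  2.1  8.3] w 31.2
```

>>> send_rows([
  {"gripper": 1,"tx": 5,"ty": 0,"tz": 3,"roll": 0},
  {"gripper": 1,"tx": 4,"ty": 0,"tz": 4,"roll": 0},
])

```text
t: 16.3
position: [539.5, -327.3, 34.1]
ee_rot: [3.133, -0.144, -0.087]
wrist_force: [-14.7, 7.1, 46.1]
gripper_width: 30.8
```

```bash
python3 -c "
from h import *
row('short')"
```

```text
t 16.30 p [ 539.5 -327.3   34.1] tilt [-0.055 -0.001] yaw -5.3 along-from-stop 57.0 lat err -1.0 z-strip 14.1 F [-14.7   7.1  46.1] w 30.8
```

```bash
cat >> h.py <<'E'
def pad(k):
    m=manip.camera_model("wrist"); im=manip.read_camera("wrist").astype(int); r,g,b=im[...,0],im[...,1],im[...,2]
    M=(r>110)&(g>0.7*r)&(b<0.55*r); q=np.argwhere(M)[:,::-1]
    W=plane(m,q,54); A=W[:,:2]@AX-STOP[k]; B=W[:,:2]@LY-LAT[k]; L=dict(long=150,medium=125,short=100)[k]
    s=(abs(B)<22)&(A>L-20)&(A<L+45); A=A[s]
    if len(A): print("pad top: A min %.1f max %.1f n %d -> face should be %d seated"%(np.percentile(A,2),np.percentile(A,98),len(A),L))
E
python3 -c "
from h import *
row('short');pad('short')"
```

```text
t 16.30 p [ 539.5 -327.3   34.1] tilt [-0.055 -0.001] yaw -5.3 along-from-stop 57.0 lat err -1.0 z-strip 14.1 F [-14.7   7.1  46.1] w 30.8
pad top: A min 103.0 max 116.9 n 4267 -> face should be 100 seated
```

>>> send_rows([
  {"gripper": 1,"tx": 0,"ty": 0,"tz": 0,"roll": 0},
  {"gripper": 1,"tx": 2,"ty": 0,"tz": 2,"roll": 0},
], newtons=20)

```text
t: 16.55
position: [537.7, -327.2, 34.5]
ee_rot: [3.132, -0.145, -0.101]
wrist_force: [-10.3, 3.7, 28.7]
gripper_width: 30.9
```

```bash
python3 -c "
from h import *
row('short');pad('short')"
```

```text
t 16.55 p [ 537.7 -327.2   34.5] tilt [-0.065 -0.001] yaw -5.3 along-from-stop 55.1 lat err -1.1 z-strip 14.5 F [-10.3   3.7  28.7] w 30.9
pad top: A min 101.2 max 115.5 n 4329 -> face should be 100 seated
```

>>> send_rows([
  {"gripper": 1,"tx": 0,"ty": 0,"tz": -1,"roll": 0},
  {"gripper": 1,"tx": 7,"ty": 0,"tz": -1,"roll": 0},
  {"gripper": 1,"tx": 7,"ty": 0,"tz": 0,"roll": 0},
  {"gripper": 1,"tx": 7,"ty": 0,"tz": 0,"roll": 0},
], newtons=60)

```text
t: 17.0
position: [540.7, -327.7, 33.9]
ee_rot: [3.133, -0.148, -0.163]
wrist_force: [-16.4, 2.8, 15.7]
gripper_width: 30.9
```

```bash
python3 -c "
from h import *
row('short');pad('short')"
```

```text
t 17.00 p [ 540.7 -327.7   33.9] tilt [-0.104  0.004] yaw -5.4 along-from-stop 58.2 lat err -1.4 z-strip 13.9 F [-16.4   2.8  15.7] w 30.9
pad top: A min 104.4 max 119.9 n 4865 -> face should be 100 seated
```

>>> send_rows([
  {"gripper": 1,"tx": 3,"ty": -1,"tz": -4,"roll": 0},
  {"gripper": 1,"tx": 7,"ty": 0,"tz": -2,"roll": 0},
  {"gripper": 1,"tx": 7,"ty": 0,"tz": 0,"roll": 0},
], newtons=60)

```text
t: 17.35
position: [544.7, -327.8, 35.1]
ee_rot: [-3.129, 0.151, 0.21]
wrist_force: [-14.9, 2.0, 17.3]
gripper_width: 31.0
```

```bash
python3 -c "
from h import *
row('short');pad('short')"
```

```text
t 17.35 p [ 544.7 -327.8   35.1] tilt [-0.133  0.009] yaw -5.6 along-from-stop 62.2 lat err -1.1 z-strip 15.1 F [-14.9   2.   17.3] w 31.0
pad top: A min 108.8 max 125.2 n 5097 -> face should be 100 seated
```

>>> send_rows([
  {"gripper": 1,"tx": 3,"ty": 0,"tz": 0,"roll": 0},
  {"gripper": 1,"tx": 4,"ty": 0,"tz": 3,"roll": 0},
  {"gripper": 1,"tx": 3,"ty": 0,"tz": 3,"roll": 0},
], newtons=25)

```text
t: 17.7
position: [542.7, -327.8, 29.8]
ee_rot: [-3.124, 0.153, 0.251]
wrist_force: [-9.4, 1.8, 14.9]
gripper_width: 30.5
```

```bash
python3 -c "
from h import *
row('short');pad('short')"
```

```text
t 17.70 p [ 542.7 -327.8   29.8] tilt [-0.159  0.012] yaw -5.6 along-from-stop 60.2 lat err -1.2 z-strip 9.8 F [-9.4  1.8 14.9] w 30.5
pad top: A min 105.6 max 123.5 n 5998 -> face should be 100 seated
```

>>> send_rows([
  {"gripper": 1,"tx": -3,"ty": 0,"tz": 0,"roll": 0},
  {"gripper": 0.4,"tx": 0,"ty": 0,"tz": 0,"roll": 0},
  {"gripper": 0.4,"tx": 0,"ty": 0,"tz": 0,"roll": 0},
  {"gripper": 0.4,"tx": 0,"ty": 0,"tz": -5,"roll": 0},
  {"gripper": 0.4,"tx": 0,"ty": 0,"tz": -30,"roll": 0},
  {"gripper": 0,"tx": 0,"ty": 0,"tz": -40,"roll": 0},
  {"gripper": 0,"tx": 0,"ty": 0,"tz": -30,"roll": 0},
  {"gripper": 0,"tx": 0,"ty": 0,"tz": 0,"roll": 0},
])

```text
t: 18.55
position: [559.7, -328.1, 135.9]
ee_rot: [-3.122, 0.151, 0.246]
wrist_force: [0.3, 0.1, 0.2]
gripper_width: 85.4
```

```bash
python3 -c "
from h import *
row('short');pad('short');seated('short','S2');bar('short')"
```

```text
t 18.55 p [ 559.7 -328.1  135.9] tilt [-0.156  0.014] yaw -5.5 along-from-stop 77.2 lat err -0.0 z-strip 115.9 F [0.3 0.1 0.2] w 85.4
pad top: A min 102.4 max 119.2 n 1452 -> face should be 100 seated
A range -2.4 100.6 n [  0   0  60 284 160 443 492 492 506 559 573 290 350  45   0] width/mid near,mid,far [(np.float64(30.0), np.float64(-3.1)), (np.float64(29.4), np.float64(-2.8)), (np.float64(29.3), np.float64(-3.1))]
grey bar span about LAT [(np.float64(-22.0), np.float64(20.0)), (np.float64(-22.0), np.float64(20.5)), (np.float64(-22.0), np.float64(20.5))] TCP lat 0.4
```

>>> send_rows([
  {"gripper": 1,"tx": -42,"ty": 0,"tz": 0,"roll": 0},
  {"gripper": 1,"tx": 0,"ty": 0,"tz": 35,"roll": 0},
  {"gripper": 1,"tx": 0,"ty": 0,"tz": 30,"roll": 0},
  {"gripper": 1,"tx": 0,"ty": 0,"tz": 0,"roll": 0},
], newtons=40)

```text
t: 19.1
position: [498.0, -320.2, 67.9]
ee_rot: [-3.114, 0.149, 0.274]
wrist_force: [-0.6, 0.7, -0.6]
gripper_width: 28.5
```

```bash
python3 -c "
from h import *
row('short')"
```

```text
t 19.10 p [ 498.  -320.2   67.9] tilt [-0.173  0.021] yaw -5.5 along-from-stop 15.0 lat err 2.4 z-strip 47.9 F [-0.6  0.7 -0.6] w 28.5
```

>>> send_rows([
  {"gripper": 1,"tx": 8,"ty": 2,"tz": 0,"roll": 0},
  {"gripper": 1,"tx": 0,"ty": 0,"tz": 0,"roll": 0},
  {"gripper": 1,"tx": 0,"ty": 0,"tz": 3,"roll": 0},
  {"gripper": 1,"tx": 0,"ty": 0,"tz": 3,"roll": 0},
])

```text
t: 19.5
position: [506.2, -324.0, 61.9]
ee_rot: [-3.115, 0.15, 0.274]
wrist_force: [-2.9, -0.7, 9.7]
gripper_width: 0.2
```

```bash
python3 -c "
from h import *
row('short')"
```

```text
t 19.50 p [ 506.2 -324.    61.9] tilt [-0.174  0.02 ] yaw -5.5 along-from-stop 23.5 lat err -0.7 z-strip 41.9 F [-2.9 -0.7  9.7] w 0.2
```

>>> send_rows([
  {"gripper": 1,"tx": 0,"ty": 0,"tz": 3,"roll": 0},
  {"gripper": 1,"tx": 0,"ty": 0,"tz": 2,"roll": 0},
])

```text
t: 19.7
position: [506.0, -326.6, 61.2]
ee_rot: [-3.12, 0.152, 0.271]
wrist_force: [-2.4, -0.1, 8.5]
gripper_width: -0.1
```

```bash
python3 -c "
from h import *
row('short')"
```

```text
t 19.70 p [ 506.  -326.6   61.2] tilt [-0.172  0.014] yaw -5.6 along-from-stop 23.6 lat err -3.3 z-strip 41.2 F [-2.4 -0.1  8.5] w -0.1
```

>>> send_rows([
  {"gripper": 1,"tx": 0,"ty": 0,"tz": -30,"roll": 0},
  {"gripper": 1,"tx": 0,"ty": 0,"tz": -30,"roll": 0},
  {"gripper": 1,"tx": 0,"ty": -48,"tz": 0,"roll": 0},
  {"gripper": 1,"tx": 0,"ty": -48,"tz": 0,"roll": 0},
  {"gripper": 1,"tx": 0,"ty": -48,"tz": 0,"roll": 0},
  {"gripper": 1,"tx": 0,"ty": -45,"tz": 0,"roll": 0},
  {"gripper": 1,"tx": 0,"ty": 0,"tz": 0,"roll": 0},
])

```text
t: 20.4
position: [542.6, -134.9, 125.5]
ee_rot: [-3.123, 0.161, 0.244]
wrist_force: [-0.1, 0.3, 1.6]
gripper_width: -0.1
```

```bash
python3 -c "
from h import *
row('medium')"
```

```text
t 20.40 p [ 542.6 -134.9  125.5] tilt [-0.155  0.013] yaw -5.9 along-from-stop 55.8 lat err -0.1 z-strip 105.5 F [-0.1  0.3  1.6] w -0.1
```

>>> send_rows([
  {"gripper": 1,"tx": 0,"ty": 0,"tz": 45,"roll": -0.9},
  {"gripper": 1,"tx": 0,"ty": 0,"tz": 40,"roll": 0},
  {"gripper": 1,"tx": 0,"ty": 0,"tz": 2,"roll": 0},
])

```text
t: 20.7
position: [535.1, -130.3, 40.8]
ee_rot: [-3.124, 0.126, 0.224]
wrist_force: [-1.9, 0.3, 1.2]
gripper_width: 0.2
```

```bash
python3 -c "
from h import *
row('medium')"
```

```text
t 20.70 p [ 535.1 -130.3   40.8] tilt [-0.142  0.013] yaw -4.6 along-from-stop 47.9 lat err 3.9 z-strip 20.8 F [-1.9  0.3  1.2] w 0.2
```

>>> send_rows([
  {"gripper": 1,"tx": -12,"ty": 3,"tz": 6,"roll": 0},
  {"gripper": 1,"tx": -12,"ty": 0,"tz": 5,"roll": 0},
  {"gripper": 1,"tx": -8,"ty": 0,"tz": 1,"roll": 0},
])

```text
t: 21.0
position: [505.4, -130.6, 35.8]
ee_rot: [-3.124, 0.126, 0.212]
wrist_force: [-0.5, -0.8, 0.6]
gripper_width: -0.0
```

```bash
python3 -c "
from h import *
row('medium')"
```

```text
t 21.00 p [ 505.4 -130.6   35.8] tilt [-0.135  0.013] yaw -4.6 along-from-stop 18.4 lat err 0.9 z-strip 15.8 F [-0.5 -0.8  0.6] w -0.0
```

>>> send_rows([
  {"gripper": 1,"tx": -6,"ty": 0,"tz": 2,"roll": 0},
  {"gripper": 1,"tx": -6,"ty": 0,"tz": 0,"roll": 0},
  {"gripper": 1,"tx": -6,"ty": 0,"tz": 0,"roll": 0},
])

```text
t: 21.3
position: [499.4, -130.2, 39.4]
ee_rot: [-3.126, 0.127, 0.17]
wrist_force: [7.9, -2.0, -6.7]
gripper_width: -0.0
```

```bash
python3 -c "
from h import *
row('medium')"
```

```text
t 21.30 p [ 499.4 -130.2   39.4] tilt [-0.108  0.013] yaw -4.6 along-from-stop 12.3 lat err 0.9 z-strip 19.4 F [ 7.9 -2.  -6.7] w -0.0
```

>>> send_rows([
  {"gripper": 1,"tx": -6,"ty": 0,"tz": 4,"roll": 0},
  {"gripper": 1,"tx": -6,"ty": 0,"tz": 3,"roll": 0},
  {"gripper": 1,"tx": -6,"ty": 0,"tz": 2,"roll": 0},
  {"gripper": 1,"tx": -6,"ty": 0,"tz": 2,"roll": 0},
])

```text
t: 21.7
position: [499.3, -129.9, 37.7]
ee_rot: [-3.13, 0.127, 0.088]
wrist_force: [6.7, -1.6, 0.6]
gripper_width: -0.1
```

```bash
python3 -c "
from h import *
row('medium')"
```

```text
t 21.70 p [ 499.3 -129.9   37.7] tilt [-0.056  0.01 ] yaw -4.7 along-from-stop 12.3 lat err 1.2 z-strip 17.7 F [ 6.7 -1.6  0.6] w -0.1
```

>>> send_rows([
  {"gripper": 1,"tx": -6,"ty": 0,"tz": 2,"roll": 0},
  {"gripper": 1,"tx": -6,"ty": 0,"tz": 2,"roll": 0},
  {"gripper": 1,"tx": -6,"ty": 0,"tz": 2,"roll": 0},
  {"gripper": 1,"tx": -6,"ty": 0,"tz": 2,"roll": 0},
  {"gripper": 1,"tx": -6,"ty": 0,"tz": 2,"roll": 0},
  {"gripper": 1,"tx": -6,"ty": 0,"tz": 2,"roll": 0},
])

```text
t: 22.3
position: [499.1, -129.8, 38.2]
ee_rot: [-3.132, 0.128, -0.031]
wrist_force: [5.3, -1.4, 4.2]
gripper_width: 0.1
```

```bash
python3 -c "
from h import *
row('medium')"
```

```text
t 22.30 p [ 499.1 -129.8   38.2] tilt [0.02  0.006] yaw -4.7 along-from-stop 12.0 lat err 1.2 z-strip 18.2 F [ 5.3 -1.4  4.2] w 0.1
```

>>> send_rows([
  {"gripper": 1,"tx": 5,"ty": 0,"tz": -10,"roll": 0},
  {"gripper": 0,"tx": 0,"ty": 0,"tz": -45,"roll": 0},
  {"gripper": 0,"tx": 0,"ty": 0,"tz": -45,"roll": 0},
  {"gripper": 0,"tx": 0,"ty": -30,"tz": -30,"roll": 0},
  {"gripper": 0,"tx": -6,"ty": -48,"tz": 0,"roll": 0},
  {"gripper": 0,"tx": -6,"ty": -48,"tz": 0,"roll": 0},
  {"gripper": 0,"tx": -6,"ty": -48,"tz": 0,"roll": 0},
  {"gripper": 0,"tx": -6,"ty": -48,"tz": 0,"roll": 0},
  {"gripper": 0,"tx": -6,"ty": -48,"tz": 0,"roll": 0},
  {"gripper": 0,"tx": -6,"ty": -48,"tz": 0,"roll": 0},
  {"gripper": 0,"tx": -6,"ty": -48,"tz": 0,"roll": 0},
  {"gripper": 0,"tx": -6,"ty": -48,"tz": 0,"roll": 0},
])

```text
t: 23.5
position: [501.2, 289.1, 186.4]
ee_rot: [-3.131, 0.162, -0.073]
wrist_force: [1.3, -0.2, -0.1]
gripper_width: 85.4
```

>>> send_rows([
  {"gripper": 0,"tx": 0,"ty": -30,"tz": 0,"roll": -5.3},
  {"gripper": 0,"tx": 0,"ty": 0,"tz": 0,"roll": 0},
])

```text
t: 23.7
position: [501.8, 331.6, 189.1]
ee_rot: [-3.127, -0.008, -0.077]
wrist_force: [0.2, 1.0, 0.7]
gripper_width: 85.2
```

```bash
python3 -c "
from h import *
row('medium');blank('N1')"
```

```text
t 23.70 p [501.8 331.6 189.1] tilt [0.049 0.014] yaw 0.3 along-from-stop -25.5 lat err 461.1 z-strip 169.1 F [0.2 1.  0.7] w 85.2
px [326. 205.] c [480.7 327. ] size 129 31 yaw 0.4 tx,ty [-21.1   4.5] toolyaw 0.3
t 23.7 p [501.8 331.6 189.1]
```

>>> send_rows([
  {"gripper": 0,"tx": -15,"ty": 3,"tz": 45,"roll": 0},
  {"gripper": 0,"tx": -13,"ty": 1,"tz": 45,"roll": 0},
  {"gripper": 0,"tx": 0,"ty": 0,"tz": 45,"roll": 0},
  {"gripper": 0,"tx": 0,"ty": 0,"tz": 22,"roll": 0},
  {"gripper": 0,"tx": 0,"ty": 0,"tz": 0,"roll": 0},
], newtons=50)

```text
t: 24.25
position: [486.8, 320.2, 31.2]
ee_rot: [-3.129, 0.018, -0.09]
wrist_force: [-0.0, -0.3, 0.3]
gripper_width: 85.3
```

```bash
python3 -c "
from h import *
row('medium');blank('N2')"
```

```text
t 24.25 p [486.8 320.2  31.2] tilt [0.057 0.01 ] yaw -0.7 along-from-stop -39.5 lat err 448.4 z-strip 11.2 F [-0.  -0.3  0.3] w 85.3
px [303. 240.] c [489.4 327.2] size 113 32 yaw 0.6 tx,ty [ 2.5 -7. ] toolyaw -0.7
t 24.25 p [486.8 320.2  31.2]
```

>>> send_rows([
  {"gripper": 0,"tx": -6,"ty": -9,"tz": 8,"roll": -1.2},
  {"gripper": 0,"tx": 0,"ty": 0,"tz": 7,"roll": 0},
  {"gripper": 0,"tx": -1,"ty": 0,"tz": 5,"roll": 0},
], newtons=50)

```text
t: 24.6
position: [484.7, 330.3, 15.9]
ee_rot: [-3.125, -0.011, -0.102]
wrist_force: [0.2, 0.6, -0.2]
gripper_width: 85.3
```

```bash
python3 -c "
from h import *
row('medium')"
```

```text
t 24.60 p [484.7 330.3  15.9] tilt [0.065 0.015] yaw 0.4 along-from-stop -42.4 lat err 458.3 z-strip -4.1 F [ 0.2  0.6 -0.2] w 85.3
```

>>> send_rows([
  {"gripper": 0,"tx": -1,"ty": 0,"tz": 4,"roll": 0},
  {"gripper": 1,"tx": -1,"ty": 0,"tz": 1,"roll": 0},
  {"gripper": 1,"tx": 0,"ty": 0,"tz": 0,"roll": 0},
  {"gripper": 1,"tx": 0,"ty": 0,"tz": 0,"roll": 0},
  {"gripper": 1,"tx": 0,"ty": 0,"tz": 0,"roll": 0},
  {"gripper": 1,"tx": 0,"ty": 0,"tz": 0,"roll": 0},
], newtons=50)

```text
t: 25.2
position: [483.5, 331.0, 11.9]
ee_rot: [-3.123, -0.011, -0.105]
wrist_force: [0.3, -0.5, -0.8]
gripper_width: 31.1
```

```bash
python3 -c "
from h import *
row('medium');farend()"
```

```text
t 25.20 p [483.5 331.   11.9] tilt [0.067 0.017] yaw 0.4 along-from-stop -43.7 lat err 458.9 z-strip -8.1 F [ 0.3 -0.5 -0.8] w 31.1
v 121.0 far top edge tx [62.8  2. ]
```

>>> send_rows([
  {"gripper": 1,"tx": 0,"ty": 0,"tz": -40,"roll": 0},
  {"gripper": 1,"tx": 0,"ty": 0,"tz": -40,"roll": 5.4},
  {"gripper": 1,"tx": 0,"ty": 0,"tz": -30,"roll": 0},
  {"gripper": 1,"tx": 10,"ty": 46,"tz": 0,"roll": 0},
  {"gripper": 1,"tx": 10,"ty": 46,"tz": 0,"roll": 0},
  {"gripper": 1,"tx": 10,"ty": 46,"tz": 0,"roll": 0},
  {"gripper": 1,"tx": 10,"ty": 46,"tz": 0,"roll": 0},
  {"gripper": 1,"tx": 10,"ty": 46,"tz": 0,"roll": 0},
  {"gripper": 1,"tx": 10,"ty": 46,"tz": 0,"roll": 0},
  {"gripper": 1,"tx": 10,"ty": 46,"tz": 0,"roll": 0},
  {"gripper": 1,"tx": 10,"ty": 46,"tz": 0,"roll": 0},
  {"gripper": 1,"tx": 0,"ty": 0,"tz": 0,"roll": 0},
])

```text
t: 26.45
position: [526.2, -56.1, 119.5]
ee_rot: [-3.115, 0.137, -0.107]
wrist_force: [0.2, -0.5, -0.9]
gripper_width: 31.3
```

```bash
python3 -c "
from h import *
row('medium')"
```

```text
t 26.45 p [526.2 -56.1 119.5] tilt [0.069 0.019] yaw -5.1 along-from-stop 32.6 lat err 77.0 z-strip 99.5 F [ 0.2 -0.5 -0.9] w 31.3
```

>>> send_rows([
  {"gripper": 1,"tx": 5,"ty": 40,"tz": 0,"roll": 0},
  {"gripper": 1,"tx": 4,"ty": 34,"tz": 0,"roll": 0},
  {"gripper": 1,"tx": 0,"ty": 2,"tz": 0,"roll": 0},
  {"gripper": 1,"tx": 0,"ty": 0,"tz": 30,"roll": 0},
  {"gripper": 1,"tx": 0,"ty": 0,"tz": 22,"roll": 0},
  {"gripper": 1,"tx": 0,"ty": 0,"tz": 2,"roll": 0},
])

```text
t: 27.05
position: [533.7, -135.2, 63.5]
ee_rot: [-3.114, 0.147, -0.113]
wrist_force: [0.3, 0.6, 0.2]
gripper_width: 30.9
```

```bash
python3 -c "
from h import *
row('medium');bar('medium')"
```

```text
t 27.05 p [ 533.7 -135.2   63.5] tilt [0.074 0.018] yaw -5.5 along-from-stop 46.9 lat err -1.2 z-strip 43.5 F [0.3 0.6 0.2] w 30.9
grey bar span about LAT [(np.float64(-22.5), np.float64(26.5)), (np.float64(-23.5), np.float64(19.5)), (np.float64(-23.5), np.float64(19.5))] TCP lat -1.2
```

>>> send_rows([
  {"gripper": 1,"tx": -1,"ty": -1,"tz": 7,"roll": -0.5},
  {"gripper": 1,"tx": -1,"ty": 0,"tz": 6,"roll": 0},
  {"gripper": 1,"tx": -1,"ty": 0,"tz": 4,"roll": 0},
  {"gripper": 1,"tx": 0,"ty": 0,"tz": 4,"roll": 0},
], newtons=40)

```text
t: 27.5
position: [534.8, -132.0, 45.2]
ee_rot: [-3.115, 0.129, -0.123]
wrist_force: [-0.1, -1.3, 10.4]
gripper_width: 30.5
```

```bash
python3 -c "
from h import *
row('medium')"
```

```text
t 27.50 p [ 534.8 -132.    45.2] tilt [0.08  0.018] yaw -4.8 along-from-stop 47.7 lat err 2.1 z-strip 25.2 F [-0.1 -1.3 10.4] w 30.5
```

>>> send_rows([
  {"gripper": 1,"tx": 0,"ty": 2,"tz": 3,"roll": 0},
  {"gripper": 1,"tx": 0,"ty": 0,"tz": 2,"roll": 0},
])

```text
t: 27.7
position: [536.1, -132.3, 41.9]
ee_rot: [-3.114, 0.127, -0.128]
wrist_force: [-2.3, -0.5, 11.0]
gripper_width: 31.2
```

```bash
python3 -c "
from h import *
row('medium')"
```

```text
t 27.70 p [ 536.1 -132.3   41.9] tilt [0.083 0.019] yaw -4.7 along-from-stop 49.1 lat err 2.0 z-strip 21.9 F [-2.3 -0.5 11. ] w 31.2
```

>>> send_rows([
  {"gripper": 1,"tx": 5,"ty": 2,"tz": 0,"roll": 0},
  {"gripper": 1,"tx": 6,"ty": 0,"tz": 0,"roll": 0},
  {"gripper": 1,"tx": 6,"ty": 0,"tz": 0,"roll": 0},
], newtons=60)

```text
t: 28.0
position: [546.9, -135.0, 42.9]
ee_rot: [-3.116, 0.126, -0.108]
wrist_force: [-5.7, 1.9, 1.6]
gripper_width: 30.4
```

```bash
python3 -c "
from h import *
row('medium');pad('medium')"
```

```text
t 28.00 p [ 546.9 -135.    42.9] tilt [0.07  0.018] yaw -4.7 along-from-stop 60.1 lat err 0.2 z-strip 22.9 F [-5.7  1.9  1.6] w 30.4
pad top: A min 124.6 max 132.3 n 2125 -> face should be 125 seated
```

>>> send_rows([
  {"gripper": 1,"tx": 7,"ty": 0,"tz": 0,"roll": 0},
  {"gripper": 1,"tx": 7,"ty": 0,"tz": 0,"roll": 0},
  {"gripper": 1,"tx": 5,"ty": 0,"tz": 0,"roll": 0},
])

```text
t: 28.35
position: [558.8, -136.1, 42.9]
ee_rot: [-3.117, 0.126, -0.084]
wrist_force: [-8.9, 0.9, 5.6]
gripper_width: 30.9
```

```bash
python3 -c "
from h import *
row('medium');pad('medium')"
```

```text
t 28.35 p [ 558.8 -136.1   42.9] tilt [0.054 0.018] yaw -4.7 along-from-stop 72.0 lat err 0.1 z-strip 22.9 F [-8.9  0.9  5.6] w 30.9
pad top: A min 134.7 max 144.3 n 2610 -> face should be 125 seated
```

>>> send_rows([
  {"gripper": 1,"tx": 1,"ty": 0,"tz": 4,"roll": 0},
  {"gripper": 1,"tx": 1,"ty": 0,"tz": 4,"roll": 0},
  {"gripper": 1,"tx": 2,"ty": 0,"tz": 3,"roll": 0},
], newtons=30)

```text
t: 28.7
position: [555.7, -136.1, 32.0]
ee_rot: [-3.119, 0.127, -0.061]
wrist_force: [-10.6, 2.9, 9.9]
gripper_width: 31.0
```

```bash
python3 -c "
from h import *
row('medium');pad('medium')"
```

```text
t 28.70 p [ 555.7 -136.1   32. ] tilt [0.04  0.017] yaw -4.7 along-from-stop 69.0 lat err -0.2 z-strip 12.0 F [-10.6   2.9   9.9] w 31.0
pad top: A min 131.3 max 141.1 n 3290 -> face should be 125 seated
```

>>> send_rows([
  {"gripper": 1,"tx": -3,"ty": 0,"tz": 1,"roll": 0},
  {"gripper": 0.4,"tx": 0,"ty": 0,"tz": 0,"roll": 0},
  {"gripper": 0.4,"tx": 0,"ty": 0,"tz": 0,"roll": 0},
  {"gripper": 0.4,"tx": 0,"ty": 0,"tz": -5,"roll": 0},
  {"gripper": 0.4,"tx": 0,"ty": 0,"tz": -40,"roll": 0},
  {"gripper": 0,"tx": 0,"ty": 0,"tz": -45,"roll": 0},
  {"gripper": 0,"tx": 0,"ty": 20,"tz": -40,"roll": 0},
  {"gripper": 0,"tx": 0,"ty": 40,"tz": -40,"roll": 0},
  {"gripper": 0,"tx": 0,"ty": 20,"tz": 0,"roll": 0},
  {"gripper": 0,"tx": 0,"ty": 0,"tz": 0,"roll": 0},
])

```text
t: 29.75
position: [547.3, -216.4, 204.6]
ee_rot: [-3.119, 0.121, -0.087]
wrist_force: [-1.0, -0.2, -0.5]
gripper_width: 85.3
```

```bash
python3 -c "
from h import *
for k in('medium','long','short'):
    row(k);pad(k);seated(k,'F'+k)
cv2.imwrite('pics/final.png',cv2.resize(cv2.imread('pics/Flong.png')[0:340,60:580],None,fx=1.5,fy=1.5,interpolation=2))"
```

```text
t 29.75 p [ 547.3 -216.4  204.6] tilt [0.056 0.017] yaw -4.5 along-from-stop 67.6 lat err -80.9 z-strip 184.6 F [-1.  -0.2 -0.5] w 85.3
pad top: A min 125.8 max 135.3 n 476 -> face should be 125 seated
A range 1.1 124.2 n [  0   0   0 236  91 333 340 347 366 362 369 385 390 345  14  31   0   0] width/mid near,mid,far [(np.float64(31.6), np.float64(-5.7)), (np.float64(31.7), np.float64(-6.3)), (np.float64(31.7), np.float64(-5.7))]
t 29.85 p [ 547.9 -212.3  204. ] tilt [0.056 0.02 ] yaw -4.2 along-from-stop 80.3 lat err 18.7 z-strip 184.0 F [ 0.7  0.3 -0.2] w 85.3
pad top: A min 150.6 max 160.5 n 515 -> face should be 150 seated
A range 0.8 140.0 n [  0   0   0 232  82 316 315 326 338 332 352 357 365 371 370 401 166   0
   0   0] width/mid near,mid,far [(np.float64(29.4), np.float64(-3.8)), (np.float64(29.1), np.float64(-3.9)), (np.float64(29.2), np.float64(-3.4))]
t 29.95 p [ 547.4 -210.2  202.9] tilt [0.053 0.022] yaw -4.0 along-from-stop 54.6 lat err 116.3 z-strip 182.9 F [ 0.4  0.4 -0.5] w 85.1
pad top: A min 101.2 max 111.4 n 485 -> face should be 100 seated
A range 1.9 100.1 n [  0   0   0 226  89 342 358 355 365 375 385 176  44   7   0] width/mid near,mid,far [(np.float64(30.4), np.float64(0.7)), (np.float64(29.7), np.float64(-0.6)), (np.float64(30.1), np.float64(-0.4))]
```

View pics/final.png

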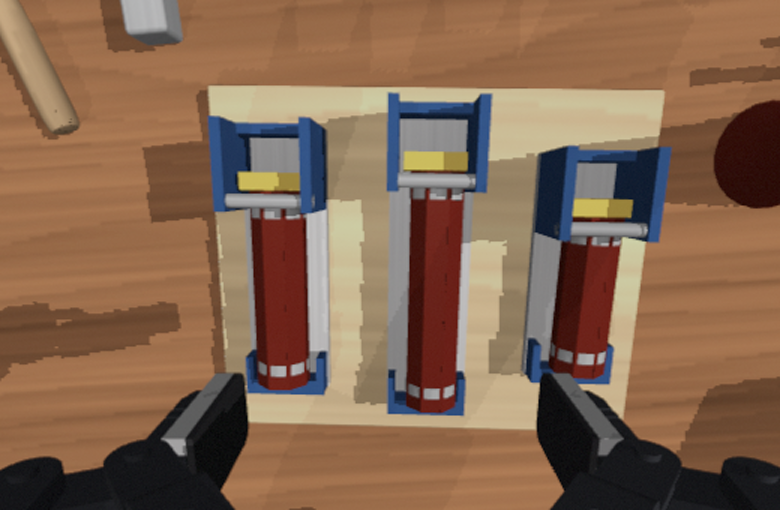

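```bash
python3 -c "
from bench import manip
print(manip.hand_in())"
```

```text
the job is handed in; nothing more can be done
None
```

I seated all three blanks in their own rows and handed the job in at about 30 s. At that point the gripper was open and about 180 mm above the rows.

**Last checks (wrist camera):**
- All three blanks lie under their bars and behind their stops.
- The pad faces measured about 101, 126 and 151 mm from the stops for short, medium and long. The seated values are 100, 125 and 150 mm, so they agree within the calibration.
- The blanks' near and far widths match to within 0.3 mm, so they lie flat.

**What did not go smoothly:**
- **Short blank:** it caught on the stop at first. I pushed it further back, lowered it again, and pressed its near end down with the closed fingers until it was firm.
- **Tool tilt:** the tool tilted while I was pushing. I brought it upright by pushing lightly, at about 8 N, against the medium row's fixed stop.
- **Wrist force:** the highest reading was about 51 N, when I pressed the long blank in through the grip.
- **Sideways position:** the camera measurements disagreed by 2 to 3 mm. The long blank seemed up to 3 mm off its row's centre line, and the medium blank read about 6 mm off its line in the last oblique view. I judged the medium reading to be mostly the viewing angle, because before insertion its grip was within about 2 mm of the bar's centre. In the last picture both lie between their stops' ears.

I kept the arm clear of the bystanders and look-alikes, but took no closing picture of them.

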